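# Stow the film tins and set the rack's draught

### The arm

A 6-joint arm with a two-finger parallel gripper is mounted at the origin on the work surface. World frame = base frame: x ahead of the robot, y to its left, z up, the work surface at z = 0. Lengths are in m, angles in rad, forces in N, time in s.
With the tool pointing down it reaches from about 0.375 to 0.975 m from the base axis. Payload 3.8 kg.
Tool frame: the origin (TCP) lies at the very end of the fingers, on their centre line; the grasp point (between the pads) lies 19 mm behind it (robot.pinch_z is the distance from the TCP to the grasp point, in m); z points along the fingers, y is the line along which they close (so a half turn about z gives the same grasp; the last joint's range is limited). The gripper opens to 85 mm and grips with 20 to 120 N. Pads are 22 mm wide; open, the fingers measure 114 mm over their backs; the gripper's body (76 mm by 85 mm) begins 54 mm behind the grasp point. The pads swing forward as they close: fully open they stand 13 mm farther back than shut.
Start: joints at [-1.17, 0.264, 1.604, -0, 1.274, -0.037], TCP at [0.286, -0.611, 0.231] pointing down, gripper open.
Joint ranges: [-2.63, 2.63], [-0.94, 2.18], [0.31, 2.57], [-1.31, 4.45], [0, 2.66], [-2.55, 2.55]. Speed limits (rad/s): [2.57, 2.57, 3.14, 3.14, 3.14, 3.14].

### API

Orientations are given as a unit quaternion [x, y, z, w].
In Python, from workcell import robot, snapshot, camera_params gives the robot as it stands.
- The arm moves only by the tool apply_moves, never from a script. Its argument "commands" is a list of rows, each an object of numbers: "tx", "ty", "tz": the shift along the world's x, y, z in cm; "yaw": the turn about the world's z in degrees. A call has exactly 10 rows; each row is the pose to reach, as a shift and turn from the pose commanded when the call began; what a row does not reach only later rows make up. A row lasts 1/8 s, in which the tool goes at most 62.5 mm and 10.7 degrees, less where a joint would pass 70% of its speed; a pose out of reach is approached as far as the arm can. A call with a gripper value outside its range is refused whole. "grip" is the closure in counts, from 0 (fully open) to 255 (shut), set as the call begins (left out, the last holds). The fingers move at their own pace and stop on an object; "newtons" is the grip in N (left out, the last holds). Time passes only in rows, so rows that repeat a pose let the fingers close, or fill a call up. It gives the time, the measured TCP pose, the force, the opening and the grip force at its end, in the units of the state.
- robot.observe(): the state, without advancing time (a new reading comes with each control period).
- snapshot(name): name is "scene" or "top" or "wrist"; returns (picture, depth): 480x640x3 uint8, blue, green, red; 480x640 float32, m along the optical axis (not along the pixel's ray), 0 where there is no reading.
- camera_params(name): a dict with "K" (3x3 intrinsics, pixels), "R" (3x3) and "t" (3): a world point X has camera coordinates R X + t. Camera axes: x right, y down, z forward; pixel columns grow to the right and rows downward; lengths in m; the calibration is good to about 2 mm. A picture is of the moment at which its call begins: read the wrist's pose just before it. camera_params takes no time and is no camera call; for the wrist camera it gives the pose at the moment of the call.
- robot.job_done(): hands the job in; it is judged then, once.
The state is a dict: "time": time; "joint_positions": joint angles; "joint_vel": joint speeds; "tau": joint torques, N m; "eef_pos": TCP position; "tool_rot": TCP orientation; "force": force on the tool from outside, world axes, zero at the start; "ft_torque": the same for the moment, N m; "width": finger opening in m; "finger_force": force on a finger pad.
Only numpy, scipy, OpenCV 4.12 (cv2) and the standard library are available. Lean on these libraries where they do the work, as an engineer would, in place of code of your own. Each camera call takes 0.05 s, during which the arm holds its last target. There are 200 camera calls.

### The job

Put away every film tin left standing on the bench in the ventilated film rack: work each one in among the tins already there, parting its neighbours without knocking any of them over, and push it fully home so that the whole row stands upright on the rack floor, all level against the back board. Also set the rack's draught for the night: turn the brass knob on the vent box clockwise to its stop, then back exactly three clicks. Leave the other things on the bench where they are.

Things in the scene. Friction and masses are not known exactly. Their poses are not given: they have to be found in the camera images.
- film_rack: fixed wooden rack holding tins side by side in one row along its y; its x points from the open front to the back board. Origin at bench height in the middle of the row; a tin fully home has its centre at x = 0, 1 mm short of the 70 mm high back board. Two end walls 102 mm high, inner faces at y = -213 and +213 mm, from x = -51 to +63 mm.
- rack_ledge (a point): middle of the front edge of the rack's floor, at rack x = -166 mm. The floor's top is 10 mm above the bench all over, so it reaches 120 mm out in front of the row as a loading ledge, as wide as the row
- draught_axis (a point): top centre of the vent box, a dark steel box fixed to the rack beside its -y end wall: 110 x 110 mm, 70 mm high, at rack x = 0, y = -285 mm; the knob turns about the vertical through this point
- draught (a joint): brass wing knob on the vent box. 0 rad = clockwise stop; grows anticlockwise seen from above, to 5.25. A spring ball clicks every 0.5236 rad (12 a turn; three clicks = 1.571) and draws it into the nearest click when let go; turns with about 0.1 N m. Grip bar 64 mm long, 14 thick, 84 to 114 mm above the bench, over a 60 mm disc. At 0 the pointer end faces the rack's -x.
- draught_grip (a point): point on the knob's axis in the middle of the bar, 99 mm above the bench
- draught_pointer (a point): pointer end of the knob's bar (with a small nose and a dot), 32 mm from the axis
- tin1: on the bench, to be stowed (may be absent): plain tinplate film tin standing on edge like a book, 92 mm long (x), 44 thick (y), 84 high, upright edges rounded 12 mm, on a weighted iron foot, 0.35 kg; both ends alike. On top in the middle an upright solid carrying lug 50 long (x), 12 thick (y), 32 high: 116 mm in all. Origin: centre of the underside.
- tin2: another film tin on the bench, to be stowed (may be absent); same make and size as tin1
- tin3: another film tin on the bench, to be stowed (may be absent); same make and size as tin1
- row1: film tin standing home in the rack, nearest its -y end; same make and size as tin1. At the start the free spaces along the row, wall to wall, are about 11, 37, 15, 37, 15, 37 and 11 mm; the tins stand loose and slide aside when pushed. All nine fit with 30 mm to spare.
- row2: film tin standing home in the rack, number 2 of six from its -y end; same make and size as tin1
- row3: film tin standing home in the rack, number 3 of six from its -y end; same make and size as tin1
- row4: film tin standing home in the rack, number 4 of six from its -y end; same make and size as tin1
- row5: film tin standing home in the rack, number 5 of six from its -y end; same make and size as tin1
- row6: film tin standing home in the rack, number 6 of six from its -y end; same make and size as tin1
- ink_pot: grey stoneware inkwell-shaped pot, 80 mm across, 72 mm high, loose; bystander. Origin: centre of its underside
- sprocket: copper film sprocket wheel lying flat, 80 mm across, 30 mm high, loose; bystander. Origin: centre of its underside
- ribbed_reel: ribbed aluminium film reel lying flat, 180 mm across, 42 mm high, loose; bystander. Origin: centre of its underside
- oil_can: copper oil can with a thin spout, 76 mm across, 125 mm high, loose; bystander. Origin: centre of its underside
- lens_barrel: brass projection lens standing on end, 62 mm across, 90 mm high, loose; bystander. Origin: centre of its underside
There are look-alikes about, which are no part of the job. What is shaped like the tin1 but green or turquoise is not meant.

How it is judged:
On the way, in this order (a step that is already met when the one before it is completed fails the run):
1. the draught knob has been turned clockwise to its stop (value of joint draught below 0.12 rad), for 0.2 s.
2. the knob has come to rest three clicks back from the stop (value of joint draught between 1.37 and 1.77 rad and not (velocity of joint draught above 0.1 rad/s) and not (velocity of joint draught below -0.1 rad/s)), for 0.2 s.
At the end, for the whole second after the job is handed in: All tins stand in the row on the rack floor, at rest, upright within 0.2 rad, square within 0.15 rad, centres within 8 mm of the fully-home line; the draught knob rests three clicks (1.571 rad, within 0.2) back from its stop (x of tin1 in the frame of film_rack between -0.008 and 0.008 m and y of tin1 in the frame of film_rack between -0.195 and 0.195 m and z of tin1 in the frame of film_rack between 0.004 and 0.016 m and angle between each of tin1, tin2, tin3, row1, row2, row3, row4, row5, row6's own z axis and vertical below 0.2 rad and angle between the x axis of each of tin1, tin2, tin3, row1, row2, row3, row4, row5, row6 and the x axis of film_rack, either way round below 0.15 rad and linear speed of each of tin1, tin2, tin3, row1, row2, row3, row4, row5, row6 below 0.02 m/s and x of tin2 in the frame of film_rack between -0.008 and 0.008 m and y of tin2 in the frame of film_rack between -0.195 and 0.195 m and z of tin2 in the frame of film_rack between 0.004 and 0.016 m and x of tin3 in the frame of film_rack between -0.008 and 0.008 m and y of tin3 in the frame of film_rack between -0.195 and 0.195 m and z of tin3 in the frame of film_rack between 0.004 and 0.016 m and x of row1 in the frame of film_rack between -0.008 and 0.008 m and y of row1 in the frame of film_rack between -0.195 and 0.195 m and z of row1 in the frame of film_rack between 0.004 and 0.016 m and x of row2 in the frame of film_rack between -0.008 and 0.008 m and y of row2 in the frame of film_rack between -0.195 and 0.195 m and z of row2 in the frame of film_rack between 0.004 and 0.016 m and x of row3 in the frame of film_rack between -0.008 and 0.008 m and y of row3 in the frame of film_rack between -0.195 and 0.195 m and z of row3 in the frame of film_rack between 0.004 and 0.016 m and x of row4 in the frame of film_rack between -0.008 and 0.008 m and y of row4 in the frame of film_rack between -0.195 and 0.195 m and z of row4 in the frame of film_rack between 0.004 and 0.016 m and x of row5 in the frame of film_rack between -0.008 and 0.008 m and y of row5 in the frame of film_rack between -0.195 and 0.195 m and z of row5 in the frame of film_rack between 0.004 and 0.016 m and x of row6 in the frame of film_rack between -0.008 and 0.008 m and y of row6 in the frame of film_rack between -0.195 and 0.195 m and z of row6 in the frame of film_rack between 0.004 and 0.016 m and value of joint draught between 1.37 and 1.77 rad); the robot touches nothing.
It fails at once if a tin that stood in the rack is knocked over (tilted more than 0.6 rad) (angle between any of row1, row2, row3, row4, row5, row6's own z axis and vertical above 0.6 rad).
It fails at once if a bystander on the bench is shifted by more than 40 mm (distance of any of ink_pot, sprocket, ribbed_reel, oil_can, lens_barrel from where it was at the start of the episode above 0.04 m).
Of tin1, tin2, tin3 only 2 to 3 are there at a start; the rules pass over those that are not, and their reading is None.
At some moment in a run one of tin1, tin2, tin3 may be knocked a few centimetres aside while the robot is not near it.
Once in a run the grip may slacken for a moment while it holds something.
It also fails if it takes over 210 s, if anything falls off the work surface, if the arm or the gripper's body presses on something with over 40 N, if the wrist force passes 120 N, or if a joint passes its speed limit or range.

## Working session

There is one attempt and no reset: what is moved stays moved. The work goes in short steps, Python scripts to look and compute and a tool call to move; the robot and the scene stay as the last step left them, time stands still between calls to the robot, and variables do not carry over. Pictures are saved under pics/ and viewed, at most 14 in all, crops included, and the job is handed in when it is done.

Besides the shell and the picture viewer there is one more tool, called after "Request:" as name(argument=value, ...) on one line, values as JSON. apply_moves: Moves the arm, as the interface text tells. Its arguments: {"type":"object","properties":{"commands":{"type":"array"},"grip":{"type":"number"},"newtons":{"type":"number"}},"required":["commands"]}

```bash
mkdir -p pics; ls
python3 - <<'E'
from workcell import robot,snapshot,camera_params
import cv2,numpy as np
o=robot.observe();print({k:np.round(v,3) for k,v in o.items()})
for n in("scene","top"):
    p,d=snapshot(n);cv2.imwrite(f"pics/{n}0.png",p);np.save(f"pics/{n}0.npy",d)
    c=camera_params(n);print(n,np.round(c["K"],1).tolist(),np.round(c["R"],3).tolist(),np.round(c["t"],3))
E
```

```text
pics
{'time': np.float64(0.0), 'joint_positions': array([-1.17 ,  0.265,  1.605, -0.   ,  1.274, -0.037]), 'joint_vel': array([ 0.   , -0.   ,  0.001,  0.003,  0.001, -0.   ]), 'tau': array([ 1.0000e-03, -5.1511e+01, -3.6732e+01,  0.0000e+00,  1.3000e-02,
        0.0000e+00]), 'eef_pos': array([ 0.286, -0.611,  0.23 ]), 'tool_rot': array([ 0.976,  0.217, -0.   , -0.001]), 'force': array([0.153, 0.431, 0.502]), 'ft_torque': array([-0.043, -0.009, -0.038]), 'finger_force': np.float64(0.0), 'width': np.float64(0.085)}
scene [[586.8, 0.0, 314.2], [0.0, 586.8, 245.8], [0.0, 0.0, 1.0]] [[-0.492, 0.871, 0.008], [0.683, 0.392, -0.617], [-0.54, -0.298, -0.787]] [ 0.258 -0.323  1.959]
top [[619.7, 0.0, 319.0], [0.0, 619.7, 222.6], [0.0, 0.0, 1.0]] [[-0.013, -1.0, -0.016], [-0.99, 0.015, -0.137], [0.138, 0.014, -0.99]] [0.018 0.571 1.921]
```

View pics/top0.png

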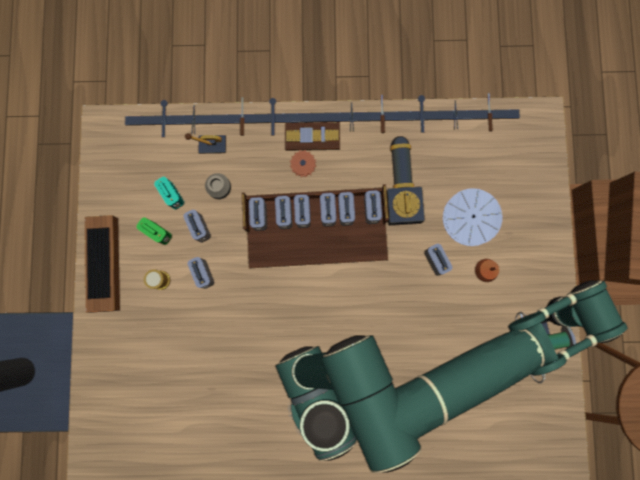

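View pics/scene0.png

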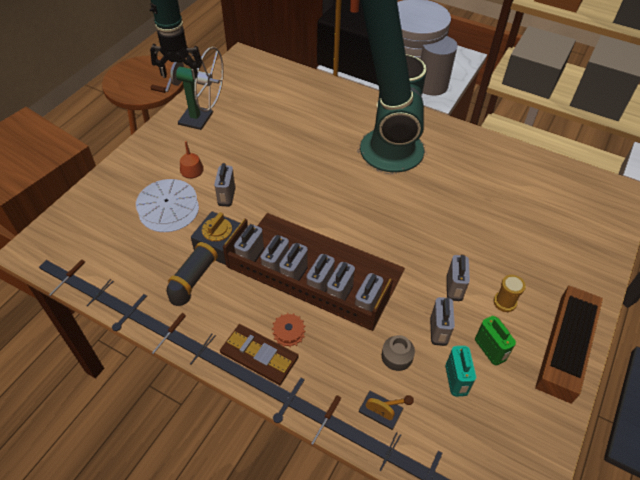

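The top view shows three grey tins at px (196,225), (200,272) and (439,259). The look-alikes are green at (153,230) and turquoise at (168,192), and the six row tins are at (257–374, ~208). The knob is at (406,204).

```bash
cat > h.py <<'E'
import numpy as np,cv2
from workcell import robot,snapshot,camera_params
def world(d,c):
    v,u=np.indices(d.shape);K=c["K"]
    P=np.stack([(u-K[0][2])*d/K[0][0],(v-K[1][2])*d/K[1][1],d],-1)
    W=(P-np.array(c["t"]))@np.array(c["R"]); W[d==0]=np.nan
    return W
def blobs(W,m,minpx=8):
    n,l,s,ce=cv2.connectedComponentsWithStats(m.astype(np.uint8),connectivity=8);out=[]
    for i in range(1,n):
        if s[i,4]<minpx: continue
        p=W[l==i][:,:2].astype(np.float32)
        (cx,cy),(w,h),a=cv2.minAreaRect(p)
        q=p-p.mean(0);e,V=np.linalg.eigh(q.T@q);ax=V[:,1]
        yaw=np.degrees(np.arctan2(ax[1],ax[0]));yaw=(yaw+90)%180-90
        out.append((ce[i].round(0),s[i,4],np.round(p.mean(0),4),np.round([cx,cy],4),np.round(sorted([w,h]),3),round(yaw,1),round(float(np.median(W[l==i][:,2])),3)))
    return out
E
python3 - <<'E'
from h import *
d=np.load("pics/top0.npy");c=camera_params("top");W=world(d,c);p=cv2.imread("pics/top0.png")
z=W[...,2]
print("lugs")
for b in blobs(W,(z>.098)&(z<.135)&(W[...,0]>.3)): print(*b)
print("bodies 75-95")
for b in blobs(W,(z>.06)&(z<.098)&(W[...,0]>.3),20): print(*b)
print("floor")
hsv=cv2.cvtColor(p,cv2.COLOR_BGR2HSV)
m=(hsv[...,2]<90)&(z>.004)&(z<.016)
for b in blobs(W,m,200): print(*b)
# bench items low
E
```

```text
lugs
[188. 136.] 49 [0.8364 0.4114] [0.838  0.4117] [0.02  0.027] 80.4 0.122
[163. 189.] 73 [0.6725 0.4869] [0.6721 0.4879] [0.015 0.052] 32.8 0.113
[385. 202.] 105 [ 0.6227 -0.1933] [ 0.623  -0.1934] [0.011 0.112] 2.1 0.104
[373. 203.] 118 [ 0.6173 -0.1576] [ 0.6162 -0.1606] [0.031 0.085] 0.7 0.118
[407. 202.] 107 [ 0.6206 -0.2593] [ 0.6223 -0.2596] [0.015 0.07 ] 2.6 0.111
[243. 210.] 109 [0.6037 0.2419] [0.6049 0.2422] [0.011 0.114] 2.4 0.104
[330. 194.] 8 [ 0.6513 -0.0248] [ 0.651  -0.0244] [0.007 0.009] -83.7 0.101
[346. 205.] 106 [ 0.6137 -0.073 ] [ 0.6194 -0.0706] [0.034 0.07 ] 4.0 0.122
[301. 208.] 110 [0.6048 0.0631] [0.6051 0.0635] [0.029 0.088] 6.3 0.12
[327. 207.] 110 [ 0.6092 -0.0163] [ 0.6136 -0.0132] [0.04  0.073] 4.0 0.122
[255. 210.] 112 [0.6008 0.2029] [0.6034 0.203 ] [0.031 0.066] 4.4 0.12
[281. 209.] 85 [0.6021 0.1226] [0.6034 0.1251] [0.019 0.063] 1.8 0.122
[287. 205.] 11 [0.6169 0.1074] [0.6185 0.1085] [0.009 0.02 ] 13.1 0.102
[192. 223.] 74 [0.5659 0.397 ] [0.568  0.3982] [0.014 0.056] 24.7 0.113
[282. 221.] 19 [0.5677 0.1226] [0.5669 0.1248] [0.011 0.031] -80.5
[... 955 characters left out ...]
044 0.095] 55.8 0.084
[438. 259.] 375 [ 0.447  -0.3545] [ 0.4482 -0.3571] [0.046 0.091] 25.2 0.084
[199. 272.] 383 [0.4168 0.3805] [0.4179 0.3835] [0.046 0.094] 22.3 0.084
[489. 269.] 134 [ 0.4152 -0.5117] [ 0.4174 -0.514 ] [0.043 0.044] 21.5 0.066
[153. 279.] 302 [0.3981 0.5193] [0.3991 0.5204] [0.058 0.061] 73.1 0.089
floor
[434. 115.] 671 [ 0.9246 -0.3717] [ 0.9225 -0.3772] [0.083 0.34 ] -89.6 0.011
[182. 120.] 730 [0.9247 0.4578] [0.9236 0.4561] [0.077 0.374] -89.9 0.01
[311. 118.] 907 [0.9229 0.0328] [0.9138 0.0297] [0.059 0.448] -89.8 0.011
[213. 147.] 201 [0.8314 0.3532] [0.8405 0.3579] [0.057 0.087] -79.2 0.011
[316. 239.] 4527 [0.5207 0.0199] [0.5509 0.02  ] [0.213 0.439] -87.7 0.01
```

Request:
apply_moves(commands=[{"tx": 3, "ty": 5}, {"tx": 6, "ty": 10}, {"tx": 9, "ty": 15}, {"tx": 13, "ty": 20}, {"tx": 16.2, "ty": 25.4}, {"tx": 16.2, "ty": 25.4}, {"tx": 16.2, "ty": 25.4}, {"tx": 16.2, "ty": 25.4}, {"tx": 16.2, "ty": 25.4}, {"tx": 16.2, "ty": 25.4}], grip=0)

```text
invalid input
```

```bash
cat >> h.py <<'E'
def tool():
    o=robot.observe();x,y,z,w=o["tool_rot"]
    ty=np.array([2*(x*y-w*z),1-2*(x*x+z*z)])
    print("t",round(float(o["time"]),2),"tcp",np.round(o["eef_pos"],4),"tooly",round(float(np.degrees(np.arctan2(ty[1],ty[0]))),1),"F",np.round(o["force"],1),"w",round(float(o["width"]),4),"ff",round(float(o["finger_force"]),1),"q6",round(float(o["joint_positions"][5]),2))
def look(n,save=None):
    c=camera_params(n);p,d=snapshot(n)
    if save: cv2.imwrite(f"pics/{save}.png",p)
    return p,world(d,c)
E
python3 - <<'E'
from h import *
tool();p,W=look("wrist","w1");z=W[...,2]
for b in blobs(W,(z>.1)&(z<.13),100): print(*b)
print()
for b in blobs(W,(z>.07)&(z<.09),100): print(*b)
E
```

```text
t 0.1 tcp [ 0.2859 -0.6107  0.2301] tooly -64.9 F [-1.3  0.2 -0.7] w 0.0856 ff 0.0 q6 -0.04
[255. 241.] 174 [ 0.2531 -0.5704] [ 0.2535 -0.5699] [0.006 0.032] 9.9 0.111
[244. 296.] 227 [ 0.2078 -0.5793] [ 0.2072 -0.5792] [0.006 0.013] 15.7 0.116
[332. 327.] 799 [ 0.2122 -0.6545] [ 0.2074 -0.6522] [0.019 0.038] -55.7 0.116

[279.  10.] 473 [ 0.4102 -0.5182] [ 0.4103 -0.5168] [0.014 0.022] -61.0 0.073
[245. 312.] 332 [ 0.1756 -0.5863] [ 0.1841 -0.584 ] [0.006 0.077] 10.3 0.085
[331. 305.] 384 [ 0.2125 -0.6545] [ 0.2085 -0.6534] [0.018 0.036] -58.6 0.08
```

View pics/w1.png

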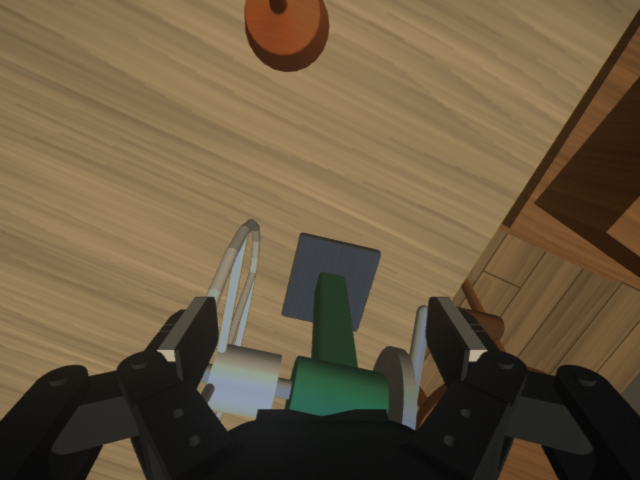

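The wrist view only shows the oil can (287,30) and a film winder. The move was refused, so I will give all four keys in each row.

Request:
apply_moves(commands=[{"tx": 3, "ty": 5, "tz": 0, "yaw": 0}, {"tx": 6, "ty": 10, "tz": 0, "yaw": 0}, {"tx": 9, "ty": 15, "tz": 0, "yaw": 0}, {"tx": 13, "ty": 20, "tz": 0, "yaw": 0}, {"tx": 16.2, "ty": 25.4, "tz": 0, "yaw": 0}, {"tx": 16.2, "ty": 25.4, "tz": 0, "yaw": 0}, {"tx": 16.2, "ty": 25.4, "tz": 0, "yaw": 0}, {"tx": 16.2, "ty": 25.4, "tz": 0, "yaw": 0}, {"tx": 16.2, "ty": 25.4, "tz": 0, "yaw": 0}, {"tx": 16.2, "ty": 25.4, "tz": 0, "yaw": 0}], grip=0, newtons=60)

```text
time: 1.4
eef_pos: [0.4476, -0.3583, 0.2312]
tool_rot: [0.976, 0.216, -0.0, -0.0]
force: [0.2, 0.1, 0.3]
width: 0.0853
finger_force: 0.0
```

Run:
```python
from h import *
tool();p,W=look("wrist","w2");z=W[...,2]
for b in blobs(W,(z>.1)&(z<.13),100): print(*b)
print()
for b in blobs(W,(z>.07)&(z<.09),100): print(*b)
```

```text
t 1.4 tcp [ 0.4476 -0.3583  0.2312] tooly -65.0 F [0.2 0.1 0.3] w 0.0853 ff 0.0 q6 0.42
[321. 223.] 1021 [ 0.4495 -0.3569] [ 0.4476 -0.3576] [0.011 0.049] 25.5 0.116

[308.  15.] 1718 [ 0.5795 -0.2858] [ 0.5826 -0.2759] [0.033 0.08 ] -75.3 0.071
[321. 209.] 4483 [ 0.4513 -0.3561] [ 0.4471 -0.3581] [0.044 0.092] 25.5 0.084
```

View pics/w2.png

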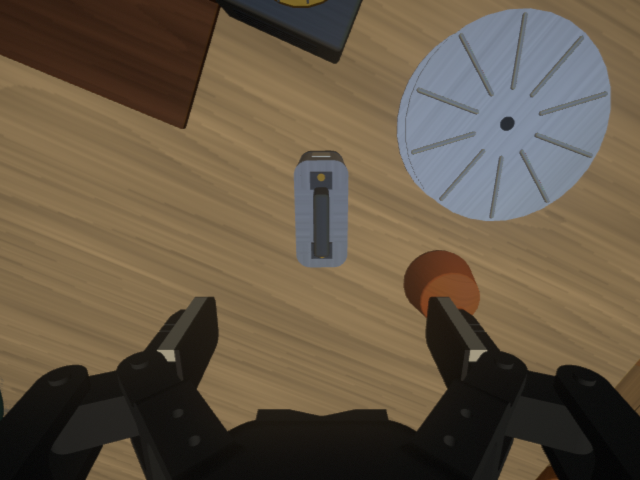

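The close view confirms a plain grey tin at (321,215), directly below the tool and aligned with it. The reel and oil can are clear of the fingers.

Request:
apply_moves(commands=[{"tx": 0, "ty": 0, "tz": -4, "yaw": 0.5}, {"tx": 0, "ty": 0, "tz": -8, "yaw": 0.5}, {"tx": 0, "ty": 0, "tz": -11, "yaw": 0.5}, {"tx": 0, "ty": 0, "tz": -13, "yaw": 0.5}, {"tx": 0, "ty": 0, "tz": -14, "yaw": 0.5}, {"tx": 0, "ty": 0, "tz": -14, "yaw": 0.5}, {"tx": 0, "ty": 0, "tz": -14, "yaw": 0.5}, {"tx": 0, "ty": 0, "tz": -14, "yaw": 0.5}, {"tx": 0, "ty": 0, "tz": -14, "yaw": 0.5}, {"tx": 0, "ty": 0, "tz": -14, "yaw": 0.5}], grip=0)

```text
time: 2.7
eef_pos: [0.4483, -0.3575, 0.0917]
tool_rot: [0.975, 0.221, 0.0, 0.0]
force: [1.2, 0.3, 0.4]
width: 0.0854
finger_force: 0.0
```

Request:
apply_moves(commands=[{"tx": 0, "ty": 0, "tz": 0, "yaw": 0}, {"tx": 0, "ty": 0, "tz": 0, "yaw": 0}, {"tx": 0, "ty": 0, "tz": 0, "yaw": 0}, {"tx": 0, "ty": 0, "tz": 0, "yaw": 0}, {"tx": 0, "ty": 0, "tz": 0, "yaw": 0}, {"tx": 0, "ty": 0, "tz": 0, "yaw": 0}, {"tx": 0, "ty": 0, "tz": 0, "yaw": 0}, {"tx": 0, "ty": 0, "tz": 0, "yaw": 0}, {"tx": 0, "ty": 0, "tz": 1, "yaw": 0}, {"tx": 0, "ty": 0, "tz": 3, "yaw": 0}], grip=255, newtons=80)

```text
time: 3.95
eef_pos: [0.4468, -0.3562, 0.1205]
tool_rot: [0.975, 0.221, -0.001, -0.002]
force: [0.4, 0.3, -2.9]
width: 0.0104
finger_force: 79.0
```

Request:
apply_moves(commands=[{"tx": 0, "ty": 2, "tz": 1, "yaw": 0}, {"tx": 0.5, "ty": 5, "tz": 1, "yaw": -3}, {"tx": 1, "ty": 9, "tz": 1, "yaw": -7}, {"tx": 2, "ty": 13, "tz": 1, "yaw": -12}, {"tx": 3, "ty": 17, "tz": 1, "yaw": -17}, {"tx": 4, "ty": 20, "tz": 1, "yaw": -21}, {"tx": 5, "ty": 22.5, "tz": 1, "yaw": -23.1}, {"tx": 5.7, "ty": 23.7, "tz": 1, "yaw": -23.1}, {"tx": 5.7, "ty": 23.7, "tz": 1, "yaw": -23.1}, {"tx": 5.7, "ty": 23.7, "tz": 1, "yaw": -23.1}])

```text
time: 5.2
eef_pos: [0.5049, -0.1208, 0.1314]
tool_rot: [1.0, 0.022, -0.0, 0.0]
force: [-0.7, -0.5, -3.7]
width: 0.0104
finger_force: 82.5
```

```bash
cat >> h.py <<'E'
O=np.array([.608,.0242]);A=np.radians(2.38);RX=np.array([np.cos(A),np.sin(A)]);RY=np.array([-np.sin(A),np.cos(A)])
def rk(q): q=np.asarray(q)[...,:2]-O; return np.stack([q@RX,q@RY],-1)
def rackview(W,lo=.088,hi=.099):
    r=rk(W);z=W[...,2];m=(z>.118)&(z<.134)&(abs(r[...,0])<.035)&(abs(r[...,1])<.21)
    for b in blobs(W,m,10): print("lug",b[0],b[1],"rack mm",(rk(b[3])*1e3).round(1),b[4],"yaw",round(b[5]-2.38,1),b[6])
def edges(W):
    r=rk(W);z=W[...,2]
    for x in(-.03,.03):
        m=(z>.085)&(z<.1)&(abs(r[...,0]-x)<.008)&(abs(r[...,1])<.211)
        y=np.sort(r[...,1][m])*1e3;k=np.where(np.diff(y)>5)[0]
        print("spans at x",x,[(round(a),round(b)) for a,b in zip(np.r_[y[0],y[k+1]],np.r_[y[k],y[-1]])])
E
python3 - <<'E'
from h import *
tool();p,W=look("wrist","w3");rackview(W);edges(W)
p,W=look("top","t3");rackview(W);edges(W)
E
```

```text
t 5.2 tcp [ 0.5049 -0.1208  0.1314] tooly -87.5 F [-0.7 -0.5 -3.7] w 0.0104 ff 82.5 q6 1.24
lug [65. 50.] 4207 rack mm [ -8.1 -42.3] [0.013 0.037] yaw -0.6 0.125
lug [215.  51.] 3581 rack mm [ -8.2 -99.5] [0.013 0.037] yaw 0.2 0.126
lug [430.  51.] 3604 rack mm [  -8.1 -182.1] [0.013 0.037] yaw 1.2 0.126
spans at x -0.03 [(-205, -160), (-122, -78), (-64, -19), (16, 18)]Traceback (most recent call last):
  File "<stdin>", line 2, in <module>
  File "h.py", line 36, in edges
    print("spans at x",x,[(round(a),round(b)) for a,b in zip(np.r_[y[0],y[k+1]],np.r_[y[k],y[-1]])])
                                                                   ~^^^
IndexError: index 0 is out of bounds for axis 0 with size 0
```

View pics/w3.png

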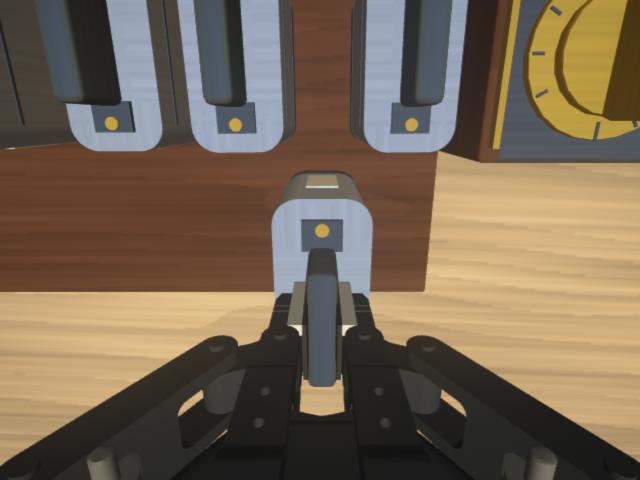

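The tin is centred on the first 37 mm gap: the row-tin edges at about px 293 and 355 sit either side of it. I'll lower it to the ledge, then push.

Request:
apply_moves(commands=[{"tx": 0, "ty": 0, "tz": -1, "yaw": 0}, {"tx": 0, "ty": 0, "tz": -2, "yaw": 0}, {"tx": 0, "ty": 0, "tz": -2.5, "yaw": 0}, {"tx": 0, "ty": 0, "tz": -2.9, "yaw": 0}, {"tx": 0, "ty": 0, "tz": -2.9, "yaw": 0}, {"tx": 0.5, "ty": 0, "tz": -2.9, "yaw": 0}, {"tx": 1, "ty": 0.05, "tz": -2.9, "yaw": 0}, {"tx": 1.5, "ty": 0.07, "tz": -2.9, "yaw": 0}, {"tx": 2, "ty": 0.1, "tz": -2.9, "yaw": 0}, {"tx": 2.5, "ty": 0.1, "tz": -2.9, "yaw": 0}])

```text
time: 6.5
eef_pos: [0.5305, -0.1193, 0.1023]
tool_rot: [1.0, 0.022, -0.0, -0.0]
force: [1.4, 0.3, -1.9]
width: 0.0105
finger_force: 82.6
```

Request:
apply_moves(commands=[{"tx": 0.5, "ty": 0.02, "tz": 0, "yaw": 0}, {"tx": 1, "ty": 0.04, "tz": 0, "yaw": 0}, {"tx": 1.5, "ty": 0.06, "tz": 0, "yaw": 0}, {"tx": 2, "ty": 0.08, "tz": 0, "yaw": 0}, {"tx": 2.5, "ty": 0.1, "tz": 0, "yaw": 0}, {"tx": 3, "ty": 0.12, "tz": 0, "yaw": 0}, {"tx": 3.5, "ty": 0.14, "tz": 0, "yaw": 0}, {"tx": 4, "ty": 0.17, "tz": 0, "yaw": 0}, {"tx": 4.5, "ty": 0.19, "tz": 0, "yaw": 0}, {"tx": 5, "ty": 0.21, "tz": 0, "yaw": 0}])

```text
time: 7.75
eef_pos: [0.5803, -0.1175, 0.1022]
tool_rot: [1.0, 0.022, -0.0, 0.0]
force: [-2.8, -1.4, -2.0]
width: 0.0101
finger_force: 82.5
```

```bash
sed -i 's/^        y=np.sort/        if m.sum()<5: continue\n        y=np.sort/' h.py; sed -i '/def tool/,/def look/s/print("t"/print("rack",(rk(o["eef_pos"])*1e3).round(1));print("t"/' h.py
python3 - <<'E'
from h import *
tool();p,W=look("wrist","w4");rackview(W);edges(W)
E
```

```text
rack [ -33.5 -140.4]
t 7.75 tcp [ 0.5803 -0.1175  0.1022] tooly -87.5 F [-2.8 -1.4 -2. ] w 0.0101 ff 82.5 q6 1.29
lug [201. 241.] 4890 rack mm [ -0.3 -96.6] [0.013 0.05 ] yaw -2.5 0.126
lug [ 50. 243.] 5946 rack mm [ -1.3 -42.4] [0.014 0.05 ] yaw 0.4 0.125
lug [443. 241.] 4870 rack mm [  -0.3 -184.2] [0.013 0.05 ] yaw 1.8 0.126
lug [321. 305.] 3537 rack mm [ -25.9 -141. ] [0.028 0.029] yaw -89.3 0.126
spans at x -0.03 [(-208, -203), (-187, -148), (-133, -93), (-78, -72), (-65, -32), (16, 17)]
spans at x 0.03 [(-206, -161), (-120, -75), (-65, -19)]
```

View pics/w4.png

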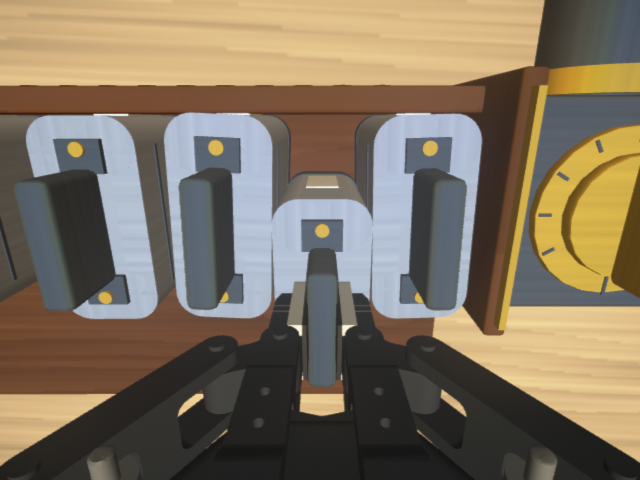

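It's wedging in cleanly, with the neighbours only slightly yawed. I'll keep pushing to home.

Request:
apply_moves(commands=[{"tx": 0.5, "ty": 0.02, "tz": 0, "yaw": 0}, {"tx": 1, "ty": 0.04, "tz": 0, "yaw": 0}, {"tx": 1.5, "ty": 0.06, "tz": 0, "yaw": 0}, {"tx": 2, "ty": 0.08, "tz": 0, "yaw": 0}, {"tx": 2.5, "ty": 0.1, "tz": 0, "yaw": 0}, {"tx": 3, "ty": 0.12, "tz": 0, "yaw": 0}, {"tx": 3.4, "ty": 0.14, "tz": 0, "yaw": 0}, {"tx": 3.4, "ty": 0.14, "tz": 0, "yaw": 0}, {"tx": 3.4, "ty": 0.14, "tz": 0, "yaw": 0}, {"tx": 3.4, "ty": 0.14, "tz": 0, "yaw": 0}])

```text
time: 9.05
eef_pos: [0.6141, -0.1158, 0.1023]
tool_rot: [1.0, 0.022, 0.0, -0.0]
force: [-0.0, 0.3, -3.1]
width: 0.0105
finger_force: 82.5
```

Run:
```python
from h import *
tool();p,W=look("wrist","w5");rackview(W);edges(W)
```

```text
rack [   0.3 -140.1]
t 9.05 tcp [ 0.6141 -0.1158  0.1023] tooly -87.5 F [-0.   0.3 -3.1] w 0.0105 ff 82.5 q6 1.3
lug [206. 301.] 2581 rack mm [  9.4 -96.1] [0.012 0.032] yaw -0.6 0.125
lug [ 71. 324.] 4828 rack mm [ -1.  -42.4] [0.013 0.051] yaw 0.7 0.125
lug [322. 321.] 4962 rack mm [  -0.6 -140. ] [0.039 0.042] yaw 0.1 0.126
lug [437. 302.] 2556 rack mm [   8.8 -184.4] [0.012 0.033] yaw 1.6 0.125
spans at x -0.03 [(-208, -203), (-180, -170), (-110, -100), (-78, -73), (-65, -36), (16, 19)]
spans at x 0.03 [(-206, -74), (-65, -19)]
```

Request:
apply_moves(commands=[{"tx": 0, "ty": 0, "tz": -0.05, "yaw": 0}, {"tx": 0, "ty": 0, "tz": -0.05, "yaw": 0}, {"tx": 0, "ty": 0, "tz": -0.05, "yaw": 0}, {"tx": 0, "ty": 0, "tz": -0.05, "yaw": 0}, {"tx": 0, "ty": 0, "tz": 1, "yaw": 0}, {"tx": 0, "ty": 0, "tz": 3, "yaw": 0}, {"tx": 0, "ty": 0, "tz": 6, "yaw": 0}, {"tx": 0, "ty": 0, "tz": 10, "yaw": 0}, {"tx": 0, "ty": 0, "tz": 12, "yaw": 10}, {"tx": 0, "ty": 0, "tz": 12, "yaw": 20}], grip=190)

```text
time: 10.35
eef_pos: [0.6164, -0.1163, 0.2278]
tool_rot: [0.98, 0.198, 0.004, 0.002]
force: [-0.1, -0.6, -0.5]
width: 0.0217
finger_force: 0.0
```

Request:
apply_moves(commands=[{"tx": 0, "ty": -1, "tz": 0, "yaw": 10}, {"tx": 0, "ty": -3, "tz": 0, "yaw": 20}, {"tx": 0, "ty": -6, "tz": 0, "yaw": 30}, {"tx": 0, "ty": -9, "tz": 0, "yaw": 40}, {"tx": 0.2, "ty": -12, "tz": 0, "yaw": 50}, {"tx": 0.4, "ty": -14, "tz": 0, "yaw": 60}, {"tx": 0.6, "ty": -14.4, "tz": 0, "yaw": 70}, {"tx": 0.6, "ty": -14.4, "tz": 0, "yaw": 80}, {"tx": 0.6, "ty": -14.4, "tz": 0, "yaw": 90}, {"tx": 0.6, "ty": -14.4, "tz": 0, "yaw": 100}], grip=0)

```text
time: 11.6
eef_pos: [0.6206, -0.2602, 0.2244]
tool_rot: [0.479, 0.878, 0.0, 0.001]
force: [0.9, -0.7, -0.8]
width: 0.0854
finger_force: 0.0
```

Request:
apply_moves(commands=[{"tx": 0, "ty": 0, "tz": 0, "yaw": 10}, {"tx": 0, "ty": 0, "tz": 0, "yaw": 20}, {"tx": 0, "ty": 0, "tz": 0, "yaw": 30}, {"tx": 0, "ty": 0, "tz": 0, "yaw": 40}, {"tx": 0, "ty": 0, "tz": 0, "yaw": 50}, {"tx": 0, "ty": 0, "tz": 0, "yaw": 60}, {"tx": 0, "ty": 0, "tz": 0, "yaw": 60}, {"tx": 0, "ty": 0, "tz": 0, "yaw": 60}, {"tx": 0, "ty": 0, "tz": 0, "yaw": 60}, {"tx": 0, "ty": 0, "tz": 0, "yaw": 60}])

```text
time: 12.85
eef_pos: [0.6201, -0.2598, 0.2223]
tool_rot: [-0.021, 1.0, -0.0, -0.0]
force: [1.0, 0.1, 0.4]
width: 0.0853
finger_force: 0.0
```

Run:
```python
from h import *
tool();p,W=look("wrist","w6");z=W[...,2]
for b in blobs(W,(z>.104)&(z<.118)&(abs(W[...,1]+.26)<.05),100): print(*b,"rack",rk(b[3])*1e3)
p,W=look("top","t6");rackview(W)
```

```text
rack [   0.3 -284.3]
t 12.85 tcp [ 0.6201 -0.2598  0.2223] tooly 92.4 F [1.  0.1 0.4] w 0.0853 ff 0.0 q6 -2.05
[320. 222.] 1571 [ 0.6163 -0.2615] [ 0.6185 -0.2614] [0.014 0.063] 2.4 0.114 rack [  -1.36913766 -285.78966997]
lug [374. 203.] 56 rack mm [   1.5 -182.9] [0.011 0.05 ] yaw -1.2 0.126
lug [345. 204.] 62 rack mm [  1.6 -94.4] [0.012 0.047] yaw 1.6 0.126
lug [360. 204.] 60 rack mm [   0.8 -138.1] [0.012 0.05 ] yaw -2.1 0.125
lug [327. 205.] 56 rack mm [  0.1 -41.1] [0.011 0.05 ] yaw 0.5 0.126
lug [282. 209.] 58 rack mm [-1.7 98. ] [0.01  0.049] yaw -1.7 0.126
lug [300. 208.] 55 rack mm [-0.2 39. ] [0.012 0.047] yaw -0.5 0.124
lug [255. 211.] 60 rack mm [ -2.5 178.9] [0.012 0.05 ] yaw 2.1 0.125
```

View pics/w6.png

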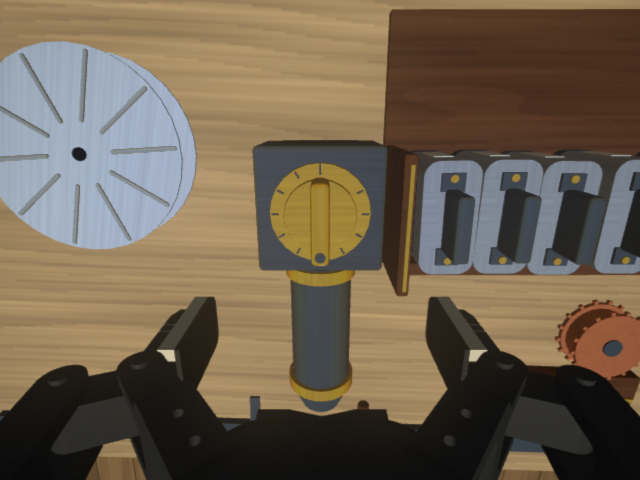

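The dot at (320,258) faces rack +x, so the knob is at π, six clicks up. The knob centre is under the tool. I'll descend, grip, turn clockwise 186° and then back to 90°.

Request:
apply_moves(commands=[{"tx": -0.1, "ty": -0.1, "tz": -3, "yaw": 0}, {"tx": -0.1, "ty": -0.1, "tz": -6, "yaw": 0}, {"tx": -0.1, "ty": -0.1, "tz": -8, "yaw": 0}, {"tx": -0.1, "ty": -0.1, "tz": -10, "yaw": 0}, {"tx": -0.1, "ty": -0.1, "tz": -12, "yaw": 0}, {"tx": -0.1, "ty": -0.1, "tz": -13.2, "yaw": 0}, {"tx": -0.1, "ty": -0.1, "tz": -13.2, "yaw": 0}, {"tx": -0.1, "ty": -0.1, "tz": -13.2, "yaw": 0}, {"tx": -0.1, "ty": -0.1, "tz": -13.2, "yaw": 0}, {"tx": -0.1, "ty": -0.1, "tz": -13.2, "yaw": 0}], grip=110)

```text
time: 14.2
eef_pos: [0.6197, -0.2611, 0.0912]
tool_rot: [-0.022, 1.0, -0.0, 0.001]
force: [-1.0, -0.0, -0.7]
width: 0.0491
finger_force: 0.0
```

Request:
apply_moves(commands=[{"tx": 0, "ty": 0, "tz": 0, "yaw": 0}, {"tx": 0, "ty": 0, "tz": 0, "yaw": 0}, {"tx": 0, "ty": 0, "tz": 0, "yaw": 0}, {"tx": 0, "ty": 0, "tz": 0, "yaw": 0}, {"tx": 0, "ty": 0, "tz": 0, "yaw": 0}, {"tx": 0, "ty": 0, "tz": 0, "yaw": -8}, {"tx": 0, "ty": 0, "tz": 0, "yaw": -17}, {"tx": 0, "ty": 0, "tz": 0, "yaw": -26}, {"tx": 0, "ty": 0, "tz": 0, "yaw": -35}, {"tx": 0, "ty": 0, "tz": 0, "yaw": -45}], grip=255)

```text
time: 15.45
eef_pos: [0.6192, -0.2615, 0.0907]
tool_rot: [0.365, 0.931, -0.001, 0.0]
force: [-1.1, -3.5, 3.3]
width: 0.0121
finger_force: 78.8
```

Request:
apply_moves(commands=[{"tx": 0, "ty": 0, "tz": 0, "yaw": -9}, {"tx": 0, "ty": 0, "tz": 0, "yaw": -18}, {"tx": 0, "ty": 0, "tz": 0, "yaw": -27}, {"tx": 0, "ty": 0, "tz": 0, "yaw": -36}, {"tx": 0, "ty": 0, "tz": 0, "yaw": -45}, {"tx": 0, "ty": 0, "tz": 0, "yaw": -54}, {"tx": 0, "ty": 0, "tz": 0, "yaw": -63}, {"tx": 0, "ty": 0, "tz": 0, "yaw": -72}, {"tx": 0, "ty": 0, "tz": 0, "yaw": -81}, {"tx": 0, "ty": 0, "tz": 0, "yaw": -90}])

```text
time: 16.7
eef_pos: [0.6187, -0.2615, 0.0907]
tool_rot: [0.916, 0.401, -0.001, 0.0]
force: [-2.9, -3.2, 4.4]
width: 0.0127
finger_force: 79.0
```

Request:
apply_moves(commands=[{"tx": 0, "ty": 0, "tz": 0, "yaw": -9}, {"tx": 0, "ty": 0, "tz": 0, "yaw": -18}, {"tx": 0, "ty": 0, "tz": 0, "yaw": -27}, {"tx": 0, "ty": 0, "tz": 0, "yaw": -36}, {"tx": 0, "ty": 0, "tz": 0, "yaw": -43}, {"tx": 0, "ty": 0, "tz": 0, "yaw": -46}, {"tx": 0, "ty": 0, "tz": 0, "yaw": -48}, {"tx": 0, "ty": 0, "tz": 0, "yaw": -50}, {"tx": 0, "ty": 0, "tz": 0, "yaw": -50}, {"tx": 0, "ty": 0, "tz": 0, "yaw": -50}])

```text
time: 17.95
eef_pos: [0.6186, -0.2614, 0.0908]
tool_rot: [1.0, -0.018, -0.001, 0.001]
force: [-3.4, -1.9, 4.9]
width: 0.0124
finger_force: 102.3
```

Run:
```python
from h import *
tool();print(robot.observe()["ft_torque"])
```

```text
rack [  -1.2 -285.8]
t 17.95 tcp [ 0.6186 -0.2614  0.0908] tooly -92.1 F [-3.4 -1.9  4.9] w 0.0124 ff 102.3 q6 1.17
[-0.35464115  0.61377182  2.45957053]
```

The torque is 2.5 N m, so the knob is at its stop. I'll turn back +95° from the overdriven command, which is +90° from the stop, and release.

Request:
apply_moves(commands=[{"tx": 0, "ty": 0, "tz": 0, "yaw": 9.5}, {"tx": 0, "ty": 0, "tz": 0, "yaw": 19}, {"tx": 0, "ty": 0, "tz": 0, "yaw": 28.5}, {"tx": 0, "ty": 0, "tz": 0, "yaw": 38}, {"tx": 0, "ty": 0, "tz": 0, "yaw": 47.5}, {"tx": 0, "ty": 0, "tz": 0, "yaw": 57}, {"tx": 0, "ty": 0, "tz": 0, "yaw": 66.5}, {"tx": 0, "ty": 0, "tz": 0, "yaw": 76}, {"tx": 0, "ty": 0, "tz": 0, "yaw": 85.5}, {"tx": 0, "ty": 0, "tz": 0, "yaw": 91}])

```text
time: 19.2
eef_pos: [0.619, -0.2616, 0.0907]
tool_rot: [0.715, 0.699, -0.0, 0.0]
force: [-3.2, -2.2, 4.2]
width: 0.0124
finger_force: 79.1
```

Request:
apply_moves(commands=[{"tx": 0, "ty": 0, "tz": 0, "yaw": 2}, {"tx": 0, "ty": 0, "tz": 0, "yaw": 4}, {"tx": 0, "ty": 0, "tz": 0, "yaw": 4}, {"tx": 0, "ty": 0, "tz": 0, "yaw": 4}, {"tx": 0, "ty": 0, "tz": 0, "yaw": 4}, {"tx": 0, "ty": 0, "tz": 0, "yaw": 4}, {"tx": 0, "ty": 0, "tz": 0, "yaw": 4}, {"tx": 0, "ty": 0, "tz": 0, "yaw": 4}, {"tx": 0, "ty": 0, "tz": 0, "yaw": 4}, {"tx": 0, "ty": 0, "tz": 0, "yaw": 4}])

```text
time: 20.45
eef_pos: [0.619, -0.2616, 0.0907]
tool_rot: [0.692, 0.722, -0.0, 0.0]
force: [-3.4, -4.9, 5.0]
width: 0.0124
finger_force: 79.2
```

Request:
apply_moves(commands=[{"tx": 0, "ty": 0, "tz": 0, "yaw": 0}, {"tx": 0, "ty": 0, "tz": 0, "yaw": 0}, {"tx": 0, "ty": 0, "tz": 0, "yaw": 0}, {"tx": 0, "ty": 0, "tz": 0, "yaw": 0}, {"tx": 0, "ty": 0, "tz": 2, "yaw": 0}, {"tx": 0, "ty": 0, "tz": 5, "yaw": 0}, {"tx": 0, "ty": 0, "tz": 9, "yaw": 0}, {"tx": 0, "ty": 0, "tz": 13, "yaw": 0}, {"tx": 0, "ty": 0, "tz": 13, "yaw": 0}, {"tx": 0, "ty": 0, "tz": 13, "yaw": 0}], grip=130)

```text
time: 21.7
eef_pos: [0.6192, -0.2608, 0.2212]
tool_rot: [0.692, 0.722, 0.0, 0.001]
force: [0.3, -0.2, -0.4]
width: 0.0418
finger_force: 0.0
```

Run:
```python
from h import *
tool();p,W=look("wrist","w7");z=W[...,2]
for b in blobs(W,(z>.104)&(z<.118)&(abs(W[...,1]+.26)<.05),100): print(*b,"rack",rk(b[3])*1e3,"yaw rel",b[5]-2.4)
p,W=look("top","t7");z=W[...,2]
for b in blobs(W,(z>.1)&(z<.125)&(W[...,1]>.3)&(W[...,0]>.3),30): print(*b)
```

```text
rack [  -0.6 -285.3]
t 21.7 tcp [ 0.6192 -0.2608  0.2212] tooly 2.5 F [ 0.3 -0.2 -0.4] w 0.0418 ff 0.0 q6 -0.48
[321. 226.] 1571 [ 0.6193 -0.2591] [ 0.6192 -0.2609] [0.014 0.063] -87.5 0.114 rack [  -0.64897804 -285.3191701 ] yaw rel -89.9
[189. 137.] 38 [0.8359 0.4106] [0.8374 0.4119] [0.019 0.025] -89.4 0.118
[163. 189.] 69 [0.6729 0.4869] [0.6723 0.4867] [0.013 0.051] 32.3 0.116
[192. 223.] 77 [0.5652 0.3966] [0.5656 0.3969] [0.014 0.05 ] 24.6 0.114
[148. 228.] 68 [0.5502 0.5306] [0.5512 0.5325] [0.012 0.052] 56.7 0.116
[196. 272.] 74 [0.4169 0.3824] [0.4176 0.3829] [0.012 0.048] 22.6 0.113
```

View pics/w7.png

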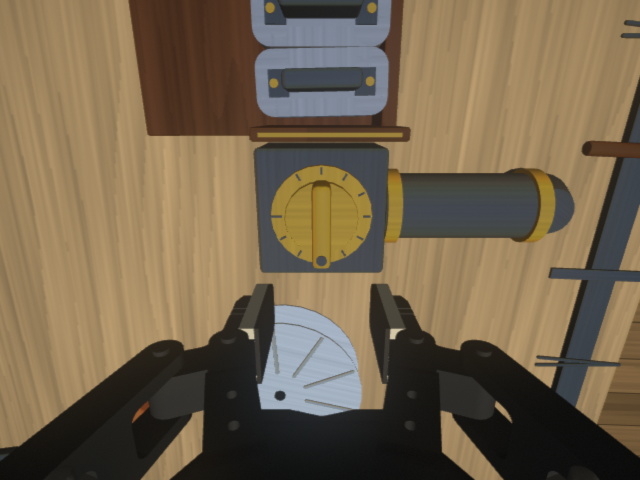

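The dot at (321,262) now faces world −y, which is 90° anticlockwise from the stop: three clicks. Next come the left tins.

Request:
apply_moves(commands=[{"tx": -1.5, "ty": 4, "tz": 0, "yaw": 8}, {"tx": -3, "ty": 9, "tz": 0, "yaw": 18}, {"tx": -5, "ty": 15, "tz": 0, "yaw": 28}, {"tx": -7, "ty": 21, "tz": 0, "yaw": 38}, {"tx": -9, "ty": 27, "tz": 0, "yaw": 48}, {"tx": -11, "ty": 33, "tz": 0, "yaw": 58}, {"tx": -13, "ty": 39, "tz": 0, "yaw": 68}, {"tx": -15, "ty": 45, "tz": 0, "yaw": 78}, {"tx": -17, "ty": 51, "tz": 0, "yaw": 88}, {"tx": -18.5, "ty": 56, "tz": 0, "yaw": 98}], grip=0)

```text
time: 23.05
eef_pos: [0.4323, 0.3006, 0.2188]
tool_rot: [-0.094, 0.996, -0.001, -0.001]
force: [1.5, 0.2, 0.1]
width: 0.0855
finger_force: 0.0
```

Request:
apply_moves(commands=[{"tx": -1, "ty": 4, "tz": 0, "yaw": 8}, {"tx": -1.7, "ty": 8.4, "tz": 0, "yaw": 12}, {"tx": -1.7, "ty": 8.4, "tz": 0, "yaw": 12}, {"tx": -1.7, "ty": 8.4, "tz": 0, "yaw": 12}, {"tx": -1.7, "ty": 8.4, "tz": 0, "yaw": 12}, {"tx": -1.7, "ty": 8.4, "tz": 0, "yaw": 12}, {"tx": -1.7, "ty": 8.4, "tz": 0, "yaw": 12}, {"tx": -1.7, "ty": 8.4, "tz": 0, "yaw": 12}, {"tx": -1.7, "ty": 8.4, "tz": 0, "yaw": 12}, {"tx": -1.7, "ty": 8.4, "tz": 0, "yaw": 12}])

```text
time: 24.3
eef_pos: [0.4172, 0.3832, 0.2203]
tool_rot: [-0.195, 0.981, 0.0, 0.0]
force: [-0.6, 0.5, 0.8]
width: 0.0854
finger_force: 0.0
```

Run:
```python
from h import *
tool();p,W=look("wrist","w8");z=W[...,2]
for b in blobs(W,(z>.1)&(z<.13),100)+blobs(W,(z>.07)&(z<.095),100): print(*b)
```

```text
rack [-175.8  366.6]
t 24.3 tcp [0.4172 0.3832 0.2203] tooly 112.5 F [-0.6  0.5  0.8] w 0.0854 ff 0.0 q6 -1.26
[322. 224.] 1107 [0.4137 0.3822] [0.4158 0.3829] [0.012 0.049] 23.0 0.116
[ 91. 333.] 885 [0.5777 0.2426] [0.5839 0.2415] [0.01  0.077] 3.9 0.103
[ 30. 344.] 2047 [0.5928 0.2059] [0.5973 0.2036] [0.013 0.051] 4.6 0.121
[271. 382.] 872 [0.5575 0.3955] [0.5624 0.3966] [0.012 0.047] 25.8 0.115
[413. 410.] 529 [0.5392 0.5194] [0.5434 0.5236] [0.012 0.03 ] 60.5 0.114
[322. 210.] 4822 [0.4117 0.3813] [0.4161 0.3831] [0.044 0.092] 22.3 0.084
[484. 257.] 4308 [0.3956 0.5169] [0.3968 0.5196] [0.059 0.06 ] 74.0 0.09
[  1. 271.] 101 [0.5732 0.1426] [0.575 0.143] [0.004 0.034] 5.1 0.072
[ 75. 316.] 4844 [0.5801 0.2192] [0.596  0.2141] [0.067 0.099] 19.9 0.091
[276. 355.] 3429 [0.5533 0.3945] [0.5647 0.3973] [0.045 0.094] 27.0 0.084
[404. 383.] 2660 [0.5362 0.5162] [0.5458 0.5269] [0.044 0.08 ] 55.7 0.084
```

Request:
apply_moves(commands=[{"tx": -0.1, "ty": 0, "tz": -4, "yaw": 0}, {"tx": -0.1, "ty": 0, "tz": -8, "yaw": 0}, {"tx": -0.1, "ty": 0, "tz": -11, "yaw": 0}, {"tx": -0.1, "ty": 0, "tz": -12.4, "yaw": 0}, {"tx": -0.1, "ty": 0, "tz": -12.9, "yaw": 0}, {"tx": -0.1, "ty": 0, "tz": -12.9, "yaw": 0}, {"tx": -0.1, "ty": 0, "tz": -12.9, "yaw": 0}, {"tx": -0.1, "ty": 0, "tz": -12.9, "yaw": 0}, {"tx": -0.1, "ty": 0, "tz": -12.9, "yaw": 0}, {"tx": -0.1, "ty": 0, "tz": -12.9, "yaw": 0}])

```text
time: 25.6
eef_pos: [0.4162, 0.3832, 0.0915]
tool_rot: [-0.195, 0.981, 0.0, 0.0]
force: [-0.1, -0.1, 0.1]
width: 0.0855
finger_force: 0.0
```

Request:
apply_moves(commands=[{"tx": 0, "ty": 0, "tz": 0, "yaw": 0}, {"tx": 0, "ty": 0, "tz": 0, "yaw": 0}, {"tx": 0, "ty": 0, "tz": 0, "yaw": 0}, {"tx": 0, "ty": 0, "tz": 0, "yaw": 0}, {"tx": 0, "ty": 0, "tz": 0, "yaw": 0}, {"tx": 0, "ty": 0, "tz": 0, "yaw": 0}, {"tx": 0, "ty": 0, "tz": 0, "yaw": 0}, {"tx": 0, "ty": 0, "tz": 0, "yaw": 0}, {"tx": 0, "ty": 0, "tz": 1, "yaw": 0}, {"tx": 0, "ty": 0, "tz": 3, "yaw": 0}], grip=255, newtons=80)

```text
time: 26.85
eef_pos: [0.4146, 0.3817, 0.1199]
tool_rot: [-0.195, 0.981, -0.001, -0.002]
force: [0.6, 0.1, -3.0]
width: 0.0102
finger_force: 78.7
```

Request:
apply_moves(commands=[{"tx": 0, "ty": -1, "tz": 1, "yaw": 0}, {"tx": 0.5, "ty": -4, "tz": 1, "yaw": -3}, {"tx": 1, "ty": -8, "tz": 1, "yaw": -7}, {"tx": 2, "ty": -12, "tz": 1, "yaw": -12}, {"tx": 4, "ty": -16, "tz": 1, "yaw": -16}, {"tx": 6, "ty": -20, "tz": 1, "yaw": -20.1}, {"tx": 7.7, "ty": -22.5, "tz": 1, "yaw": -20.1}, {"tx": 7.7, "ty": -22.5, "tz": 1, "yaw": -20.1}, {"tx": 7.7, "ty": -22.5, "tz": 1, "yaw": -20.1}, {"tx": 7.7, "ty": -22.5, "tz": 1, "yaw": -20.1}])

```text
time: 28.1
eef_pos: [0.4923, 0.1587, 0.1311]
tool_rot: [-0.021, 1.0, 0.0, -0.0]
force: [-0.0, 0.2, -2.7]
width: 0.0105
finger_force: 78.9
```

Run:
```python
from h import *
tool();p,W=look("wrist");rackview(W)
z=W[...,2]
for b in blobs(W,(z>.12)&(z<.15)&(W[...,0]<.54),100): print("held",*b,rk(b[3])*1e3)
p,W=look("top","t9");rackview(W);edges(W);z=W[...,2]
for b in blobs(W,(z>.1)&(z<.125)&(W[...,1]>.3)&(W[...,0]>.3),30): print(*b)
cv2.imwrite("pics/t9c.png",cv2.resize(p[140:300,140:440],None,fx=2.6,fy=2.6,interpolation=cv2.INTER_CUBIC))
```

```text
rack [-110.   139.2]
t 28.1 tcp [0.4923 0.1587 0.1311] tooly 92.4 F [-0.   0.2 -2.7] w 0.0105 ff 78.9 q6 -1.35
lug [  4. 448.] 270 rack mm [-15.6 -35.7] [0.003 0.022] yaw -0.5 0.12
held [322. 244.] 9376 [0.4678 0.1576] [0.4711 0.1577] [0.044 0.05 ] -87.1 0.124 [-131.23806821  139.06987256]
lug [374. 203.] 59 rack mm [   1.1 -183.7] [0.012 0.049] yaw 0.4 0.125
lug [345. 205.] 62 rack mm [  0.3 -94.5] [0.011 0.049] yaw 1.0 0.125
lug [360. 204.] 60 rack mm [   0.2 -138.4] [0.012 0.05 ] yaw -1.5 0.125
lug [327. 206.] 60 rack mm [ -0.5 -41.2] [0.011 0.05 ] yaw 0.6 0.125
lug [281. 209.] 57 rack mm [-1.3 98. ] [0.01  0.049] yaw 0.0 0.126
lug [301. 207.] 61 rack mm [ 0.2 40.1] [0.012 0.047] yaw -1.7 0.125
lug [255. 208.] 41 rack mm [  6.  179.2] [0.012 0.031] yaw -2.3 0.126
spans at x -0.03 [(-205, -73), (-60, -20), (20, 61), (78, 103)]
spans at x 0.03 [(-204, -73), (-61, -20), (20, 60), (76, 119), (157, 201)]
[189. 137.] 38 [0.8363 0.411 ] [0.8367 0.4127] [0.02  0.024] 82.6 0.117
[163. 189.] 73 [0.6726 0.4869] [0.673  0.4865] [0.015 0.051] 31.5 0.114
[192. 223.] 76 [0.5659 0.3967] [0.5652 0.3976] [0.014 0.048] 24.1 0.114
[148. 228.] 67 [0.5504 0.5312] [0.5516 0.533 ] [0.012 0.053] 56.8 0.115
```

View pics/t9c.png

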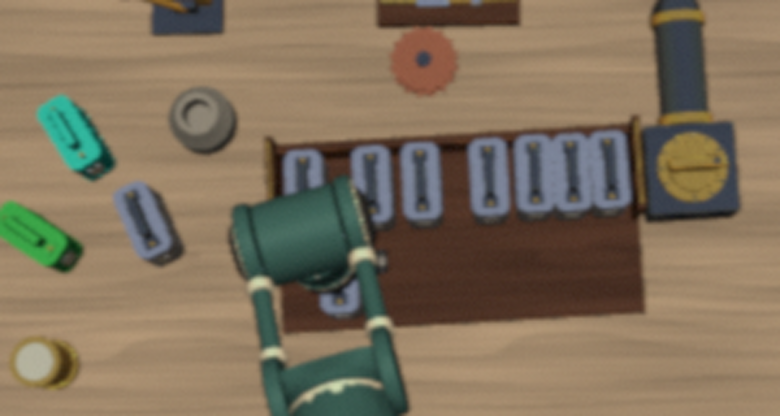

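The held tin lines up with the gap between the last two row tins (fingers at about y 138 mm). I'll lower it and push.

Request:
apply_moves(commands=[{"tx": 0, "ty": 0, "tz": -1, "yaw": 0}, {"tx": 0, "ty": 0, "tz": -2, "yaw": 0}, {"tx": 0, "ty": 0, "tz": -2.5, "yaw": 0}, {"tx": 0, "ty": 0, "tz": -2.9, "yaw": 0}, {"tx": 0, "ty": 0, "tz": -2.9, "yaw": 0}, {"tx": 0.5, "ty": 0, "tz": -2.9, "yaw": 0}, {"tx": 1, "ty": 0.04, "tz": -2.9, "yaw": 0}, {"tx": 1.5, "ty": 0.06, "tz": -2.9, "yaw": 0}, {"tx": 2, "ty": 0.08, "tz": -2.9, "yaw": 0}, {"tx": 2.5, "ty": 0.1, "tz": -2.9, "yaw": 0}])

```text
time: 29.45
eef_pos: [0.5186, 0.1592, 0.1023]
tool_rot: [-0.021, 1.0, 0.0, -0.0]
force: [-1.5, -0.4, -3.3]
width: 0.0104
finger_force: 79.0
```

Request:
apply_moves(commands=[{"tx": 0.5, "ty": 0.02, "tz": 0, "yaw": 0}, {"tx": 1, "ty": 0.04, "tz": 0, "yaw": 0}, {"tx": 1.5, "ty": 0.06, "tz": 0, "yaw": 0}, {"tx": 2, "ty": 0.08, "tz": 0, "yaw": 0}, {"tx": 2.5, "ty": 0.1, "tz": 0, "yaw": 0}, {"tx": 3, "ty": 0.12, "tz": 0, "yaw": 0}, {"tx": 3.5, "ty": 0.14, "tz": 0, "yaw": 0}, {"tx": 4, "ty": 0.17, "tz": 0, "yaw": 0}, {"tx": 4.5, "ty": 0.19, "tz": 0, "yaw": 0}, {"tx": 5, "ty": 0.21, "tz": 0, "yaw": 0}])

```text
time: 30.7
eef_pos: [0.5677, 0.1612, 0.1018]
tool_rot: [-0.021, 1.0, -0.0, -0.001]
force: [-3.9, -0.3, -3.4]
width: 0.0108
finger_force: 79.0
```

Run:
```python
from h import *
tool();p,W=look("top");rackview(W);edges(W)
```

```text
rack [-34.6 138.5]
t 30.7 tcp [0.5677 0.1612 0.1018] tooly 92.4 F [-3.9 -0.3 -3.4] w 0.0108 ff 79.0 q6 -1.38
lug [374. 203.] 60 rack mm [   0.8 -183.6] [0.011 0.049] yaw 2.1 0.126
lug [345. 205.] 57 rack mm [  0.1 -94.7] [0.012 0.049] yaw 2.0 0.126
lug [359. 204.] 59 rack mm [   0.2 -138.1] [0.012 0.05 ] yaw -0.4 0.126
lug [327. 206.] 59 rack mm [ -0.4 -40.9] [0.011 0.049] yaw 1.4 0.125
lug [301. 207.] 60 rack mm [-0.4 40.2] [0.01  0.047] yaw -1.5 0.126
lug [284. 208.] 12 rack mm [ 1.9 91.8] [0.004 0.022] yaw -4.3 0.126
spans at x -0.03 [(-205, -73), (-60, -20), (20, 61), (72, 92), (118, 120), (191, 206)]
spans at x 0.03 [(-203, -191), (-185, -73), (-61, -20), (20, 61), (75, 91)]
```

Request:
apply_moves(commands=[{"tx": 0.5, "ty": 0.02, "tz": 0, "yaw": 0}, {"tx": 1, "ty": 0.04, "tz": 0, "yaw": 0}, {"tx": 1.5, "ty": 0.06, "tz": 0, "yaw": 0}, {"tx": 2, "ty": 0.08, "tz": 0, "yaw": 0}, {"tx": 2.5, "ty": 0.1, "tz": 0, "yaw": 0}, {"tx": 3, "ty": 0.12, "tz": 0, "yaw": 0}, {"tx": 3.4, "ty": 0.14, "tz": 0, "yaw": 0}, {"tx": 3.5, "ty": 0.14, "tz": 0, "yaw": 0}, {"tx": 3.5, "ty": 0.14, "tz": 0, "yaw": 0}, {"tx": 3.5, "ty": 0.14, "tz": 0, "yaw": 0}])

```text
time: 32.0
eef_pos: [0.6019, 0.1625, 0.1022]
tool_rot: [-0.021, 1.0, -0.0, -0.002]
force: [-4.7, 0.1, 0.1]
width: 0.0104
finger_force: 79.4
```

Run:
```python
from h import *
tool();p,W=look("wrist");z=W[...,2]
r=rk(W)
for b in blobs(W,(z>.118)&(z<.15)&(abs(r[...,0])<.06),100): print(*b,rk(b[3])*1e3)
```

```text
rack [ -0.4 138.5]
t 32.0 tcp [0.6019 0.1625 0.1022] tooly 92.4 F [-4.7  0.1  0.1] w 0.0104 ff 79.4 q6 -1.39
[ 67. 317.] 4998 [0.6018 0.0657] [0.6044 0.0638] [0.014 0.05 ] 2.9 0.125 [-1.95242969 39.71533732]
[205. 301.] 2851 [0.5917 0.119 ] [0.594  0.1238] [0.024 0.034] 4.1 0.126 [ -9.85184502 100.09546019]
[440. 301.] 2919 [0.588  0.2058] [0.5906 0.2009] [0.025 0.034] -0.0 0.126 [-10.04718879 177.27014412]
[321. 327.] 8011 [0.5961 0.1623] [0.5996 0.1647] [0.044 0.044] 2.6 0.127 [ -2.55822579 140.7276287 ]
```

Request:
apply_moves(commands=[{"tx": 0, "ty": 0, "tz": -0.05, "yaw": 0}, {"tx": 0, "ty": 0, "tz": -0.05, "yaw": 0}, {"tx": 0, "ty": 0, "tz": -0.05, "yaw": 0}, {"tx": 0, "ty": 0, "tz": -0.05, "yaw": 0}, {"tx": 0, "ty": 0, "tz": 1, "yaw": 0}, {"tx": 0, "ty": 0, "tz": 3, "yaw": 0}, {"tx": 0, "ty": 0, "tz": 6, "yaw": 0}, {"tx": 0, "ty": 0, "tz": 10, "yaw": 0}, {"tx": 0, "ty": 0, "tz": 12, "yaw": 0}, {"tx": 0, "ty": 3, "tz": 12, "yaw": 5}], grip=190)

```text
time: 33.3
eef_pos: [0.6051, 0.1919, 0.2264]
tool_rot: [-0.064, 0.998, 0.0, 0.003]
force: [0.4, 0.1, 0.4]
width: 0.0221
finger_force: 0.0
```

Request:
apply_moves(commands=[{"tx": -0.5, "ty": 3, "tz": 0, "yaw": 5}, {"tx": -1, "ty": 7, "tz": 0, "yaw": 10}, {"tx": -2, "ty": 11, "tz": 0, "yaw": 15}, {"tx": -3, "ty": 15, "tz": 0, "yaw": 17}, {"tx": -3.7, "ty": 19, "tz": 0, "yaw": 17}, {"tx": -3.7, "ty": 20.5, "tz": 0, "yaw": 17}, {"tx": -3.7, "ty": 20.5, "tz": 0, "yaw": 17}, {"tx": -3.7, "ty": 20.5, "tz": 0, "yaw": 17}, {"tx": -3.7, "ty": 20.5, "tz": 0, "yaw": 17}, {"tx": -3.7, "ty": 20.5, "tz": 0, "yaw": 17}], grip=0)

```text
time: 34.55
eef_pos: [0.5665, 0.3966, 0.2224]
tool_rot: [-0.211, 0.978, -0.0, 0.0]
force: [-0.6, 0.1, -0.3]
width: 0.0856
finger_force: 0.0
```

Run:
```python
from h import *
tool();p,W=look("wrist","w10");z=W[...,2]
for b in blobs(W,(z>.1)&(z<.13),100)+blobs(W,(z>.07)&(z<.095),100): print(*b)
p,W=look("top","t10");rackview(W);edges(W)
```

```text
rack [-26.  373.8]
t 34.55 tcp [0.5665 0.3966 0.2224] tooly 114.3 F [-0.6  0.1 -0.3] w 0.0856 ff 0.0 q6 -1.42
[  6. 131.] 799 [0.5959 0.168 ] [0.6002 0.1686] [0.009 0.05 ] 3.8 0.105
[112. 178.] 2091 [0.5986 0.2435] [0.6031 0.2425] [0.011 0.114] 2.8 0.103
[ 53. 161.] 2940 [0.5968 0.2112] [0.5989 0.2086] [0.013 0.05 ] 1.3 0.122
[324. 223.] 1109 [0.5621 0.3961] [0.5639 0.3972] [0.012 0.049] 24.0 0.116
[489. 275.] 1212 [0.5485 0.5285] [0.5495 0.5318] [0.012 0.05 ] 55.1 0.115
[368. 374.] 846 [0.667  0.4844] [0.6712 0.4872] [0.012 0.051] 32.2 0.116
[575.  77.] 6717 [0.3981 0.517 ] [0.3973 0.5197] [0.059 0.06 ] -56.0 0.09
[ 62. 139.] 7435 [0.5901 0.1971] [0.6062 0.1818] [0.101 0.104] 20.6 0.094
[131. 174.] 2037 [0.5977 0.2465] [0.6024 0.2469] [0.009 0.114] 2.9 0.083
[323. 209.] 4796 [0.5604 0.3953] [0.5647 0.3973] [0.044 0.092] 24.1 0.084
[470. 255.] 4288 [0.5461 0.5236] [0.55   0.5329] [0.045 0.094] 53.0 0.084
[206. 302.] 781 [0.6855 0.3354] [0.6885 0.3356] [0.039 0.051] 86.7 0.072
[363. 347.] 3480 [0.6632 0.4819] [0.6719 0.4877] [0.044 0.094] 32.0 0.084
lug [374. 203.] 60 rack mm [   1.  -183.5] [0.012 0.05 ] yaw 0.4 0.126
lug [345. 205.] 60 rack mm [  0.2 -94.5] [0.011 0.05 ] yaw 1.2 0.125
lug [359. 204.] 56 rack mm [  -0.6 -139.1] [0.01  0.047] yaw -4.3 0.125
lug [327. 206.] 56 rack mm [ -0.2 -41.2] [0.012 0.05 ] yaw 1.7 0.126
lug [283. 209.] 60 rack mm [-0.5 93.9] [0.012 0.048] yaw 2.4 0.125
lug [301. 207.] 60 rack mm [-0.2 39. ] [0.012 0.047] yaw -1.7 0.126
lug [253. 210.] 60 rack mm [  0.7 183.2] [0.011 0.049] yaw -1.7 0.124
lug [268. 209.] 57 rack mm [ -0.9 139.1] [0.012 0.048] yaw 1.9 0.126
spans at x -0.03 [(-206, -73), (-60, -20), (20, 60), (72, 160), (165, 206)]
spans at x 0.03 [(-204, -73), (-61, -20), (20, 61), (73, 94), (100, 203)]
```

Request:
apply_moves(commands=[{"tx": -0.2, "ty": 0.1, "tz": -4, "yaw": 0}, {"tx": -0.2, "ty": 0.1, "tz": -8, "yaw": 0}, {"tx": -0.2, "ty": 0.1, "tz": -11, "yaw": 0}, {"tx": -0.2, "ty": 0.1, "tz": -12.5, "yaw": 0}, {"tx": -0.2, "ty": 0.1, "tz": -13.1, "yaw": 0}, {"tx": -0.2, "ty": 0.1, "tz": -13.1, "yaw": 0}, {"tx": -0.2, "ty": 0.1, "tz": -13.1, "yaw": 0}, {"tx": -0.2, "ty": 0.1, "tz": -13.1, "yaw": 0}, {"tx": -0.2, "ty": 0.1, "tz": -13.1, "yaw": 0}, {"tx": -0.2, "ty": 0.1, "tz": -13.1, "yaw": 0}])

```text
time: 35.9
eef_pos: [0.5642, 0.3987, 0.0916]
tool_rot: [-0.211, 0.977, 0.0, 0.0]
force: [0.4, 0.4, 0.1]
width: 0.0855
finger_force: 0.0
```

Request:
apply_moves(commands=[{"tx": 0, "ty": 0, "tz": 0, "yaw": 0}, {"tx": 0, "ty": 0, "tz": 0, "yaw": 0}, {"tx": 0, "ty": 0, "tz": 0, "yaw": 0}, {"tx": 0, "ty": 0, "tz": 0, "yaw": 0}, {"tx": 0, "ty": 0, "tz": 0, "yaw": 0}, {"tx": 0, "ty": 0, "tz": 0, "yaw": 0}, {"tx": 0, "ty": 0, "tz": 0, "yaw": 0}, {"tx": 0, "ty": 0, "tz": 0, "yaw": 0}, {"tx": 0, "ty": 0, "tz": 1, "yaw": 0}, {"tx": 0, "ty": 0, "tz": 3, "yaw": 0}], grip=255, newtons=80)

```text
time: 37.15
eef_pos: [0.5623, 0.3979, 0.1198]
tool_rot: [-0.211, 0.977, -0.001, -0.002]
force: [-0.6, 0.5, -4.8]
width: 0.0106
finger_force: 78.0
```

Request:
apply_moves(commands=[{"tx": -2, "ty": -1, "tz": 1, "yaw": 0}, {"tx": -5, "ty": -3, "tz": 1, "yaw": -3}, {"tx": -7, "ty": -7, "tz": 1, "yaw": -8}, {"tx": -7, "ty": -12, "tz": 1, "yaw": -13}, {"tx": -6.6, "ty": -17, "tz": 1, "yaw": -18}, {"tx": -6.6, "ty": -22, "tz": 1, "yaw": -21.8}, {"tx": -6.6, "ty": -27, "tz": 1, "yaw": -21.8}, {"tx": -6.6, "ty": -32, "tz": 1, "yaw": -21.8}, {"tx": -6.6, "ty": -36, "tz": 1, "yaw": -21.8}, {"tx": -6.6, "ty": -37.9, "tz": 1, "yaw": -21.8}])

```text
time: 38.4
eef_pos: [0.4984, 0.0178, 0.1328]
tool_rot: [-0.022, 1.0, -0.0, 0.001]
force: [0.7, 1.6, -4.3]
width: 0.0106
finger_force: 78.6
```

Run:
```python
from h import *
p,W=look("top");rackview(W);edges(W);p,W=look("wrist");tool();z=W[...,2]
for b in blobs(W,(z>.12)&(z<.15)&(W[...,0]<.54),100): print("held",*b,rk(b[3])*1e3)
```

```text
lug [374. 203.] 58 rack mm [   0.8 -183.9] [0.012 0.049] yaw 1.6 0.126
lug [345. 205.] 53 rack mm [  0.7 -94.5] [0.011 0.047] yaw 0.7 0.126
lug [360. 203.] 60 rack mm [   0.6 -138.2] [0.012 0.051] yaw -1.2 0.126
lug [327. 204.] 45 rack mm [  5.6 -41.1] [0.011 0.038] yaw 2.6 0.126
lug [283. 208.] 57 rack mm [ 0.1 94.5] [0.012 0.049] yaw 2.5 0.126
lug [300. 205.] 40 rack mm [ 7.3 39.7] [0.01  0.031] yaw -2.5 0.125
lug [254. 210.] 62 rack mm [  0.4 183.1] [0.011 0.051] yaw -1.5 0.125
lug [268. 209.] 62 rack mm [ -0.  138.8] [0.012 0.047] yaw 1.8 0.124
spans at x -0.03 [(-206, -76), (90, 205)]
spans at x 0.03 [(-204, -73), (-61, -48), (-39, -20), (20, 61), (73, 203)]
rack [-109.6   -1.7]
t 38.5 tcp [0.4986 0.0179 0.1327] tooly 92.4 F [-0.3  0.3 -4.3] w 0.0107 ff 78.7 q6 -1.63
held [321. 243.] 9337 [0.4734 0.0151] [0.4779 0.0154] [0.044 0.052] -85.6 0.126 [-130.35321064   -3.38976041]
```

Request:
apply_moves(commands=[{"tx": 0, "ty": 0.2, "tz": -1, "yaw": 0}, {"tx": 0, "ty": 0.2, "tz": -2, "yaw": 0}, {"tx": 0, "ty": 0.2, "tz": -2.6, "yaw": 0}, {"tx": 0, "ty": 0.2, "tz": -3, "yaw": 0}, {"tx": 0, "ty": 0.2, "tz": -3, "yaw": 0}, {"tx": 0.5, "ty": 0.22, "tz": -3, "yaw": 0}, {"tx": 1, "ty": 0.24, "tz": -3, "yaw": 0}, {"tx": 1.5, "ty": 0.26, "tz": -3, "yaw": 0}, {"tx": 2, "ty": 0.28, "tz": -3, "yaw": 0}, {"tx": 2.5, "ty": 0.3, "tz": -3, "yaw": 0}])

```text
time: 39.75
eef_pos: [0.5232, 0.0225, 0.1014]
tool_rot: [-0.023, 1.0, -0.0, -0.0]
force: [-7.6, -1.4, 4.7]
width: 0.0104
finger_force: 80.1
```

Request:
apply_moves(commands=[{"tx": 0.5, "ty": 0.02, "tz": 0, "yaw": 0}, {"tx": 1, "ty": 0.04, "tz": 0, "yaw": 0}, {"tx": 1.5, "ty": 0.06, "tz": 0, "yaw": 0}, {"tx": 2, "ty": 0.08, "tz": 0, "yaw": 0}, {"tx": 2.5, "ty": 0.1, "tz": 0, "yaw": 0}, {"tx": 3, "ty": 0.12, "tz": 0, "yaw": 0}, {"tx": 3.5, "ty": 0.14, "tz": 0, "yaw": 0}, {"tx": 4, "ty": 0.17, "tz": 0, "yaw": 0}, {"tx": 4.5, "ty": 0.19, "tz": 0, "yaw": 0}, {"tx": 5, "ty": 0.21, "tz": 0, "yaw": 0}])

```text
time: 41.0
eef_pos: [0.5719, 0.0242, 0.1015]
tool_rot: [-0.023, 1.0, -0.0, -0.002]
force: [-5.5, -3.8, 3.8]
width: 0.0109
finger_force: 79.8
```

Run:
```python
from h import *
tool();p,W=look("wrist","w11");z=W[...,2]
r=rk(W)
for b in blobs(W,(z>.118)&(z<.15)&(abs(r[...,0])<.08),100): print(*b,rk(b[3])*1e3)
```

```text
rack [-36.1   1.5]
t 41.0 tcp [0.5719 0.0242 0.1015] tooly 92.6 F [-5.5 -3.8  3.8] w 0.0109 ff 79.8 q6 -1.62
[321. 328.] 8139 [0.5661 0.024 ] [0.5693 0.0264] [0.043 0.044] 2.6 0.127 [-38.5752577    3.80519295]
[222. 339.] 135 [ 0.5618 -0.0071] [ 0.5616 -0.0075] [0.002 0.011] -88.0 0.148 [-47.6763772  -29.74580739]
[422. 339.] 136 [0.5589 0.0548] [0.5586 0.0551] [0.002 0.011] -86.6 0.148 [-48.07420595  32.92477369]
[ 84. 377.] 2557 [ 0.5986 -0.0698] [ 0.6022 -0.071 ] [0.013 0.033] 2.0 0.125 [ -9.74835692 -94.87702323]
[547. 374.] 2224 [0.5884 0.115 ] [0.5915 0.1164] [0.013 0.028] 4.1 0.125 [-12.65698748  92.80566075]
[631. 416.] 1303 [0.6096 0.1573] [0.6043 0.1566] [0.005 0.043] 4.6 0.122 [  1.80135211 132.43943948]
[  5. 420.] 644 [ 0.6253 -0.1092] [ 0.6223 -0.1095] [0.003 0.03 ] 1.3 0.121 [   8.73551923 -134.17850314]
```

View pics/w11.png

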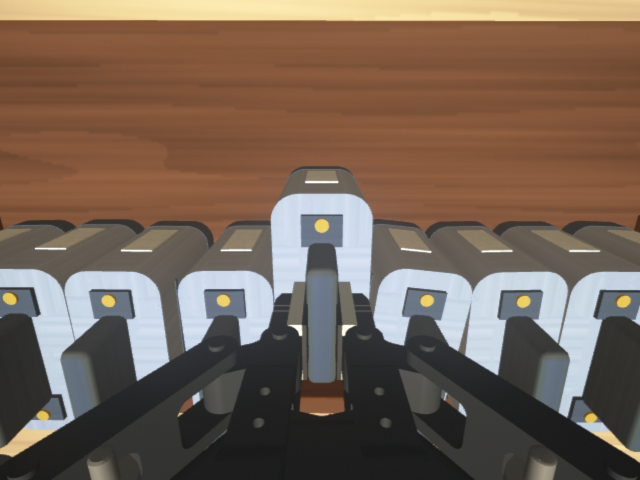

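The tin sits upright between its neighbours, which are parting symmetrically. I'll push the last 36 mm.

Request:
apply_moves(commands=[{"tx": 0.5, "ty": 0.02, "tz": 0, "yaw": 0}, {"tx": 1, "ty": 0.04, "tz": 0, "yaw": 0}, {"tx": 1.5, "ty": 0.06, "tz": 0, "yaw": 0}, {"tx": 2, "ty": 0.08, "tz": 0, "yaw": 0}, {"tx": 2.5, "ty": 0.1, "tz": 0, "yaw": 0}, {"tx": 3, "ty": 0.12, "tz": 0, "yaw": 0}, {"tx": 3.4, "ty": 0.14, "tz": 0, "yaw": 0}, {"tx": 3.6, "ty": 0.14, "tz": 0, "yaw": 0}, {"tx": 3.6, "ty": 0.14, "tz": 0, "yaw": 0}, {"tx": 3.6, "ty": 0.14, "tz": 0, "yaw": 0}])

```text
time: 42.3
eef_pos: [0.6082, 0.026, 0.1014]
tool_rot: [-0.023, 1.0, -0.0, -0.001]
force: [-7.5, -3.5, 5.4]
width: 0.0105
finger_force: 80.2
```

Request:
apply_moves(commands=[{"tx": 0, "ty": 0, "tz": 0, "yaw": 0}, {"tx": 0, "ty": 0, "tz": 0, "yaw": 0}, {"tx": 0, "ty": 0, "tz": 0, "yaw": 0}, {"tx": 0, "ty": 0, "tz": 0, "yaw": 0}, {"tx": 0, "ty": 0, "tz": 1, "yaw": 0}, {"tx": 0, "ty": 0, "tz": 3, "yaw": 0}, {"tx": 0, "ty": 0, "tz": 6, "yaw": 0}, {"tx": 0, "ty": 0, "tz": 10, "yaw": 0}, {"tx": -3, "ty": 0, "tz": 12, "yaw": 0}, {"tx": -8, "ty": 0, "tz": 12, "yaw": 0}], grip=190)

```text
time: 43.55
eef_pos: [0.5317, 0.0261, 0.2263]
tool_rot: [-0.023, 1.0, -0.0, 0.004]
force: [-0.7, 0.2, 0.7]
width: 0.022
finger_force: 0.0
```

Request:
apply_moves(commands=[{"tx": -3, "ty": 0, "tz": 1, "yaw": 0}, {"tx": -6, "ty": 0, "tz": 2, "yaw": 0}, {"tx": -9, "ty": 0, "tz": 2, "yaw": 0}, {"tx": -12, "ty": 0, "tz": 2, "yaw": 0}, {"tx": -12, "ty": 0, "tz": 2, "yaw": 0}, {"tx": -12, "ty": 0, "tz": 2, "yaw": 0}, {"tx": -12, "ty": 0, "tz": 2, "yaw": 0}, {"tx": -12, "ty": 0, "tz": 2, "yaw": 0}, {"tx": -12, "ty": 0, "tz": 2, "yaw": 0}, {"tx": -12, "ty": 0, "tz": 2, "yaw": 0}])

```text
time: 44.8
eef_pos: [0.4092, 0.0262, 0.2411]
tool_rot: [-0.023, 1.0, -0.0, -0.0]
force: [0.2, 0.5, 0.4]
width: 0.0219
finger_force: 0.0
```

Run:
```python
from h import *
tool();p,W=look("top","t12");rackview(W);edges(W);z=W[...,2]
for b in blobs(W,(z>.104)&(z<.118)&(abs(W[...,1]+.26)<.05)&(abs(W[...,0]-.62)<.05),50): print("knob",*b)
ps,Ws=look("scene");rackview(Ws)
cv2.imwrite("pics/s12c.png",cv2.resize(ps[190:350,170:430],None,fx=3,fy=3,interpolation=cv2.INTER_CUBIC))
```

```text
rack [-198.5   10.2]
t 44.8 tcp [0.4092 0.0262 0.2411] tooly 92.6 F [0.2 0.5 0.4] w 0.0219 ff 0.0 q6 -1.61
lug [374. 203.] 59 rack mm [   1.2 -183.6] [0.012 0.05 ] yaw 1.8 0.125
lug [345. 201.] 33 rack mm [ 11.2 -94.2] [0.009 0.025] yaw -3.5 0.127
lug [360. 204.] 57 rack mm [ 1.000e-01 -1.391e+02] [0.01 0.05] yaw -4.0 0.126
lug [313. 207.] 58 rack mm [0.6 2. ] [0.011 0.048] yaw 2.4 0.124
lug [328. 205.] 59 rack mm [  0.6 -42.5] [0.012 0.046] yaw 0.9 0.126
lug [283. 209.] 57 rack mm [-0.  93.6] [0.011 0.048] yaw 3.7 0.126
lug [298. 208.] 58 rack mm [-0.7 46.3] [0.01  0.049] yaw -1.9 0.126
lug [253. 210.] 62 rack mm [  0.8 183.1] [0.011 0.051] yaw -1.1 0.124
lug [269. 214.] 53 rack mm [-13.3 137.1] [0.012 0.042] yaw 4.7 0.126
lug [346. 210.] 23 rack mm [-13.6 -95.7] [0.009 0.016] yaw -10.5 0.124
spans at x -0.03 [(-206, -73), (-64, 131), (144, 159), (165, 205)]
spans at x 0.03 [(-203, -190), (-185, -141), (-135, -98), (-92, -73), (-64, 67), (73, 157), (162, 204)]
knob [407. 202.] 81 [ 0.6202 -0.2603] [ 0.6205 -0.2606] [0.015 0.062] -88.5 0.111
lug [246. 231.] 79 rack mm [  -0.3 -182.9] [0.014 0.05 ] yaw 3.7 0.124
lug [261. 236.] 76 rack mm [  -0.8 -138.5] [0.015 0.055] yaw 0.3 0.124
lug [275. 243.] 81 rack mm [  1.5 -94.3] [0.014 0.052] yaw 1.1 0.125
lug [292. 250.] 81 rack mm [  2.4 -41.1] [0.014 0.051] yaw 0.3 0.124
lug [308. 256.] 81 rack mm [1.7 2.9] [0.012 0.051] yaw -1.8 0.125
lug [323. 262.] 87 rack mm [ 0.4 47.3] [0.014 0.05 ] yaw -2.5 0.124
lug [340. 269.] 88 rack mm [ 2.6 94.8] [0.014 0.056] yaw 2.2 0.125
lug [357. 272.] 77 rack mm [-13.2 138.2] [0.013 0.043] yaw 2.3 0.125
lug [372. 283.] 87 rack mm [ -0.5 184.5] [0.012 0.052] yaw -2.6 0.125
```

View pics/s12c.png

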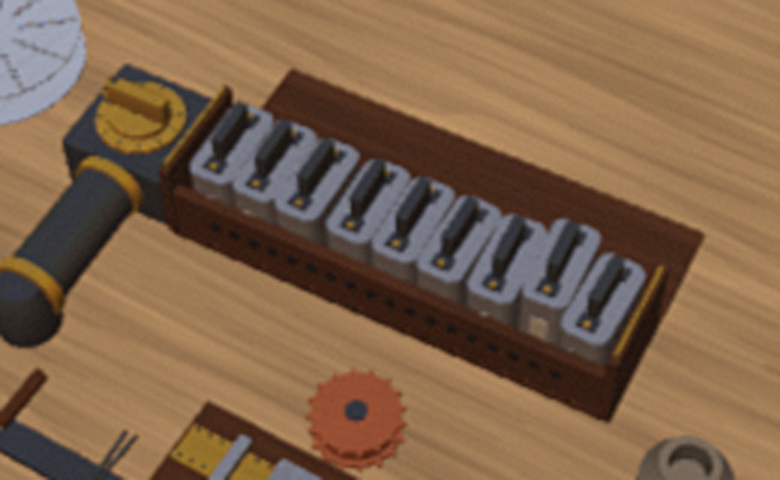

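Clear finding: the tin in the far gap (y≈138) has been knocked about 17 mm out since it was placed. I'll re-grip it by the lug and push it home.

Request:
apply_moves(commands=[{"tx": 4, "ty": 3, "tz": 0, "yaw": 0}, {"tx": 8, "ty": 6, "tz": 0, "yaw": 0}, {"tx": 12, "ty": 9, "tz": 0, "yaw": 0}, {"tx": 15, "ty": 12, "tz": 0, "yaw": 0}, {"tx": 17.6, "ty": 13.5, "tz": 0, "yaw": 0}, {"tx": 17.6, "ty": 13.5, "tz": 0, "yaw": 0}, {"tx": 17.6, "ty": 13.5, "tz": -2, "yaw": 0}, {"tx": 17.6, "ty": 13.5, "tz": -2, "yaw": 0}, {"tx": 17.6, "ty": 13.5, "tz": -2, "yaw": 0}, {"tx": 17.6, "ty": 13.5, "tz": -2, "yaw": 0}], grip=165)

```text
time: 46.15
eef_pos: [0.5851, 0.1609, 0.2219]
tool_rot: [-0.022, 1.0, 0.0, 0.0]
force: [-0.1, -0.5, -0.2]
width: 0.0301
finger_force: 0.0
```

Run:
```python
from h import *
tool();p,W=look("wrist");z=W[...,2];r=rk(W)
for b in blobs(W,(z>.118)&(z<.135)&(abs(r[...,0])<.06),100): print(*b,rk(b[3])*1e3)
```

```text
rack [-17.2 137.5]
t 46.15 tcp [0.5851 0.1609 0.2219] tooly 92.6 F [-0.1 -0.5 -0.2] w 0.0301 ff 0.0 q6 -1.39
[320. 229.] 1157 [0.5823 0.1597] [0.5836 0.1598] [0.012 0.049] 5.0 0.126 [-18.74790574 136.49628577]
[260. 251.] 1172 [0.6007 0.1179] [0.6022 0.1173] [0.012 0.049] 5.2 0.126 [-1.92884324 93.26054666]
[  6. 260.] 721 [ 0.6173 -0.0661] [ 0.6123 -0.0658] [0.009 0.049] -0.8 0.123 [  0.55887053 -90.10093043]
[ 71. 252.] 1480 [ 0.6078 -0.017 ] [ 0.6093 -0.0187] [0.013 0.05 ] 2.9 0.125 [ -0.48262504 -42.91697884]
[133. 251.] 1377 [0.6054 0.0274] [0.6072 0.0262] [0.012 0.05 ] 2.6 0.125 [-0.71625613  2.03149629]
[196. 251.] 1258 [0.6032 0.0721] [0.605  0.0707] [0.013 0.05 ] 0.6 0.126 [-1.0664117  46.58446915]
[386. 251.] 1175 [0.5971 0.2069] [0.5989 0.2076] [0.012 0.05 ] 0.2 0.126 [ -1.47611831 183.61969141]
```

Request:
apply_moves(commands=[{"tx": 0, "ty": -0.1, "tz": -4, "yaw": 0}, {"tx": 0, "ty": -0.1, "tz": -7, "yaw": 0}, {"tx": 0, "ty": -0.1, "tz": -9, "yaw": 0}, {"tx": 0, "ty": -0.1, "tz": -10.5, "yaw": 0}, {"tx": 0, "ty": -0.1, "tz": -11.5, "yaw": 0}, {"tx": 0, "ty": -0.1, "tz": -11.9, "yaw": 0}, {"tx": 0, "ty": -0.1, "tz": -11.9, "yaw": 0}, {"tx": 0, "ty": -0.1, "tz": -11.9, "yaw": 0}, {"tx": 0, "ty": -0.1, "tz": -11.9, "yaw": 0}, {"tx": 0, "ty": -0.1, "tz": -11.9, "yaw": 0}])

```text
time: 47.45
eef_pos: [0.5854, 0.1602, 0.1027]
tool_rot: [-0.023, 1.0, 0.0, 0.0]
force: [0.2, 0.4, -0.4]
width: 0.0299
finger_force: 0.0
```

Request:
apply_moves(commands=[{"tx": 0, "ty": 0, "tz": 0, "yaw": 0}, {"tx": 0, "ty": 0, "tz": 0, "yaw": 0}, {"tx": 0, "ty": 0, "tz": 0, "yaw": 0}, {"tx": 0, "ty": 0, "tz": 0, "yaw": 0}, {"tx": 0.5, "ty": 0.02, "tz": 0, "yaw": 0}, {"tx": 1, "ty": 0.04, "tz": 0, "yaw": 0}, {"tx": 1.4, "ty": 0.06, "tz": 0, "yaw": 0}, {"tx": 1.8, "ty": 0.07, "tz": 0, "yaw": 0}, {"tx": 1.9, "ty": 0.07, "tz": 0, "yaw": 0}, {"tx": 1.9, "ty": 0.07, "tz": 0, "yaw": 0}], grip=255)

```text
time: 48.7
eef_pos: [0.6035, 0.1612, 0.1031]
tool_rot: [-0.022, 1.0, 0.0, -0.001]
force: [-3.8, -0.5, 8.1]
width: 0.0104
finger_force: 79.6
```

Request:
apply_moves(commands=[{"tx": 0, "ty": 0, "tz": 0, "yaw": 0}, {"tx": 0, "ty": 0, "tz": 0, "yaw": 0}, {"tx": 0, "ty": 0, "tz": 0, "yaw": 0}, {"tx": 0, "ty": 0, "tz": 0, "yaw": 0}, {"tx": 0, "ty": 0, "tz": 1, "yaw": 0}, {"tx": 0, "ty": 0, "tz": 3, "yaw": 0}, {"tx": 0, "ty": 0, "tz": 6, "yaw": 0}, {"tx": 0, "ty": 0, "tz": 10, "yaw": 0}, {"tx": -3, "ty": 0, "tz": 12, "yaw": 0}, {"tx": -8, "ty": 0, "tz": 12, "yaw": 0}], grip=190)

```text
time: 49.95
eef_pos: [0.5267, 0.1614, 0.2274]
tool_rot: [-0.022, 1.0, 0.001, 0.004]
force: [-0.6, -0.4, -0.1]
width: 0.0217
finger_force: 0.0
```

Request:
apply_moves(commands=[{"tx": -3, "ty": 0, "tz": 1, "yaw": 0}, {"tx": -6, "ty": 0, "tz": 2, "yaw": 0}, {"tx": -9, "ty": 0, "tz": 2, "yaw": 0}, {"tx": -12, "ty": 0, "tz": 2, "yaw": 0}, {"tx": -12, "ty": 0, "tz": 2, "yaw": 0}, {"tx": -12, "ty": 0, "tz": 2, "yaw": 0}, {"tx": -12, "ty": 0, "tz": 2, "yaw": 0}, {"tx": -12, "ty": 0, "tz": 2, "yaw": 0}, {"tx": -12, "ty": 0, "tz": 2, "yaw": 0}, {"tx": -12, "ty": 0, "tz": 2, "yaw": 0}])

```text
time: 51.2
eef_pos: [0.4043, 0.1608, 0.2421]
tool_rot: [-0.022, 1.0, -0.0, -0.0]
force: [0.6, -0.0, -1.0]
width: 0.022
finger_force: 0.0
```

Run:
```python
from h import *
tool();p,W=look("scene","s13");rackview(W);p,W=look("top","t13");rackview(W);z=W[...,2]
for b in blobs(W,(z>.104)&(z<.118)&(abs(W[...,1]+.26)<.05)&(abs(W[...,0]-.62)<.05),50): print("knob",*b)
```

```text
rack [-197.9  145. ]
t 51.2 tcp [0.4043 0.1608 0.2421] tooly 92.6 F [ 0.6 -0.  -1. ] w 0.022 ff 0.0 q6 -1.29
lug [246. 231.] 80 rack mm [   1.2 -183.2] [0.016 0.051] yaw 0.5 0.125
lug [261. 237.] 84 rack mm [  -0.  -137.9] [0.014 0.053] yaw -0.8 0.124
lug [275. 243.] 80 rack mm [  1.7 -93.4] [0.014 0.05 ] yaw -0.4 0.125
lug [292. 250.] 76 rack mm [  2.1 -42.5] [0.013 0.05 ] yaw 0.0 0.124
lug [308. 256.] 81 rack mm [1.8 3.1] [0.012 0.054] yaw -0.2 0.125
lug [323. 263.] 86 rack mm [-1.1 47.7] [0.013 0.052] yaw -1.9 0.125
lug [339. 269.] 86 rack mm [ 2.4 93.6] [0.013 0.054] yaw 1.9 0.125
lug [355. 276.] 83 rack mm [1.000e-01 1.384e+02] [0.013 0.054] yaw 0.8 0.125
lug [372. 283.] 85 rack mm [  0.8 184. ] [0.013 0.048] yaw -2.6 0.125
lug [374. 203.] 65 rack mm [   1.5 -183.5] [0.013 0.05 ] yaw 0.4 0.125
lug [345. 205.] 58 rack mm [  0.5 -94.6] [0.012 0.049] yaw 1.9 0.125
lug [360. 204.] 61 rack mm [   0.5 -138.3] [0.012 0.05 ] yaw -1.5 0.125
lug [313. 206.] 58 rack mm [1.  1.8] [0.012 0.047] yaw 4.0 0.126
lug [328. 205.] 53 rack mm [  1.6 -42.6] [0.011 0.047] yaw 0.4 0.124
lug [283. 209.] 60 rack mm [-1.1 92.9] [0.012 0.049] yaw 3.0 0.127
lug [298. 208.] 53 rack mm [-0.4 46.4] [0.01  0.048] yaw -2.8 0.125
lug [253. 210.] 58 rack mm [  0.2 183.2] [0.01  0.049] yaw -4.0 0.125
lug [268. 210.] 57 rack mm [ -1.  137.7] [0.01  0.047] yaw -1.3 0.125
knob [407. 202.] 84 [ 0.6197 -0.2596] [ 0.6202 -0.26  ] [0.015 0.061] -88.9 0.113
```

View pics/s13.png

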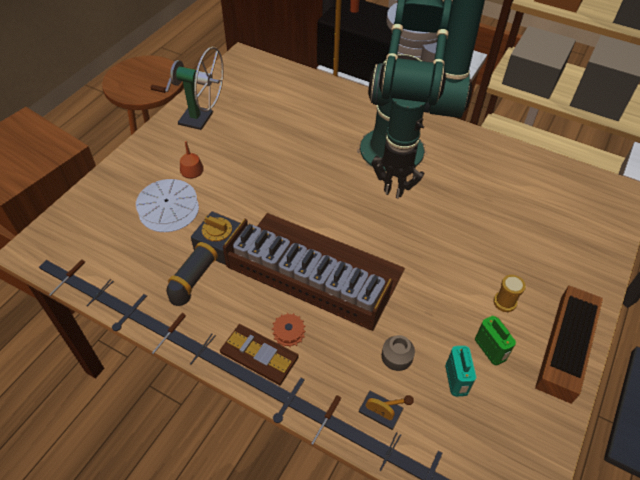

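All nine tins stand level in the rack (px 243–375, 235–290), the knob is on its third click and the bystanders have not moved.

```bash
python3 -c "
from workcell import robot
print(robot.job_done())"
```

```text
the job is handed in; nothing more can be done
None
```

I handed the job in at about 51 s of the 210 s: the last pictures show all nine tins home and upright against the back board, including one knocked out mid-run and pushed back in, with the draught knob three clicks back from its stop and the bystanders unmoved.

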